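# Lay the facebow in the transfer stand and set the upper cast on its bite fork

## Robot

A 7-joint arm with a two-finger parallel gripper is mounted at the origin on a cart in front of the work surface, level with it; the furniture and walls round the work are solid. World frame = base frame: x ahead of the robot, y to its left, z up, the work surface at z = 0. Lengths are in m, angles in rad, forces in N, time in s.
With the tool pointing down it reaches from about 0.375 to 0.925 m from the base axis. Payload 3.1 kg.
Tool frame: the origin (TCP) lies between the finger pads; the fingertips stand 19 mm ahead of it and the grasp point (between the pads) is the TCP; z points along the fingers, y is the direction in which the jaws open and shut (so a half turn about z gives the same grasp; the last joint's range is limited). The gripper opens to 85 mm and grips with 20 to 120 N. Pads are 22 mm wide; open, the fingers measure 114 mm over their backs; the gripper's body (76 mm by 85 mm) begins 54 mm behind the grasp point. The pads swing forward as they close: fully open they stand 13 mm farther back than shut.
Start: joints at [-1.205, 0.383, 0.044, 1.598, -0.018, 1.161, -0.05], TCP at [0.291, 0.581, 0.225] pointing down, gripper open.
Joint ranges: [-2.61, 2.61], [-0.41, 2.15], [-1.48, 1.57], [0, 2.5], [-1.57, 4.71], [0.05, 1.97], [-2.85, 2.85]. Speed limits (rad/s): [2.79, 2.79, 3.14, 3.14, 3.14, 3.14, 3.14].

## Interface

Orientations are given as a unit quaternion [x, y, z, w].
In Python, from bench import move_ptp, movel, move_j, move_gripper, pause, inverse_kinematics, read_camera, camera_params, MotionError, sign_off, look_for, tip_of, read_time_s, read_qpos, read_joint_vel, read_effort, read_eef_pos, read_tcp_rot, read_ft_force, read_ft_torque, read_finger_gap gives the robot as it stands. Calls block until the motion is done:
- move_ptp(position, orientation): joint-space move of the TCP to a pose.
- movel(position, orientation=None, speed=0.15): straight line of the TCP; orientation=None keeps the orientation; speed is the mean speed in m/s.
- move_j(angles): joint-space move.
- move_gripper(opening, effort=None): finger opening in m; effort is the grip in N (None keeps the last); returns when the fingers have stopped.
- pause(seconds).
- inverse_kinematics(position, orientation): joint angles nearest the present ones, or None.
- read_camera(name): name is "scene" or "top" or "wrist"; returns the picture (420x560x3 uint8, red, green, blue); there is no depth.
- camera_params(name): a dict with "K" (3x3 intrinsics, pixels), "camera_from_world" (4x4, takes a point from world to camera coordinates). Camera axes: x right, y down, z forward; pixel columns grow to the right and rows downward; lengths in m; the calibration is good to about 2 mm. A picture is of the moment at which its call begins: read the wrist's pose just before it. camera_params takes no time and is no camera call; for the wrist camera it gives the pose at the moment of the call.
A pose or a line that the arm cannot do raises MotionError and nothing moves.
- sign_off(): hands the job in, once; it reports no verdict.
Trained networks look in the newest picture that a camera, given by its name, has taken for a name from the list of things; names that differ only in an ending like _2 or _b are one class to them, and where a whole thing is asked for, a point or a joint stands for the part that bears it (a point fixed in the world has none). Each returns a list of dicts, best first, with "confidence" (0 to 1); they miss things now and then, are a little off and sometimes report something else, mostly with a low value. They report only what shows in the picture. A call takes as long as a camera call.
- look_for(camera, name): "at" ([column, row] in pixels, amid what is visible of it).
- tip_of(camera, name): "at" ([column, row] in pixels: a listed point, or the origin of a listed thing).
Readings, each from a call of its own:
- read_time_s(): time.
- read_qpos(): joint angles.
- read_joint_vel(): joint speeds.
- read_effort(): joint torques, N m.
- read_eef_pos(): TCP position.
- read_tcp_rot(): TCP orientation.
- read_ft_force(): force on the tool from outside, world axes, zero at the start.
- read_ft_torque(): the same for the moment, N m.
- read_finger_gap(): finger opening in m.
Only numpy, scipy, OpenCV 4.12 (cv2) and the standard library are available. Lean on these libraries where they do the work, as an engineer would, in place of code of your own. Each camera call takes 0.05 s, during which the arm holds its last target.

## Task

Get this facebow record ready for mounting: slide the round fork support of the transfer stand forward to its front stop, then pick up the facebow, turn it and lay it in the stand so that both ear rods rest in the two V notches and the bite fork rests level on the support. Then set the yellow upper cast, teeth down as it lies, squarely on the middle of the bite fork with its front teeth toward the bow's clamp block, let go, and leave the other things on the bench where they are.

Things in the scene. Friction and masses are not known exactly. Their poses are not given: they have to be found in the camera images.
- stand: transfer stand, fixed: dark base 205 (x) x 156 (y) mm, top 16 mm above the bench. Origin under its middle; x points from its front stop (robot's side) to its two back pillars, z up. The pillars stand at x = +80, y = +-59 mm, 10 mm thick in y, each with a 90 degree V notch on top running along y (mouth 23 mm wide, tips 95 mm above the bench). But for pillars and support all is below 45 mm.
- support (a joint): position of the fork support along its track, m: 0 = fully back (near the pillars), 0.060 = home against the front stop, the support's axis then at stand x = -20 mm. It grows toward stand -x. Moves with about 1.5 N of friction and stays where it is left.
- support_top (a point): centre of the top face of the fork support: a flat round aluminium disc, 40 mm across, 9 mm thick, on a thin post; top face 82 mm above the bench. It slides along the stand's x (y = 0 of the stand). Can be pinched by its rim from above.
- notch_left (a point): where the centre line of the left ear rod lies when it rests in the left V notch: 89 mm above the bench, at the middle of the notch's length (stand x = +80, y = +59 mm). Axes as the stand.
- notch_right (a point): the same for the right notch (stand x = +80, y = -59 mm).
- facebow: the facebow, loose, 160 g: a U of 8 mm steel rod, 168 (x) x 164 (y) mm, lying level on bite fork and ear olives. Origin at the middle, at the underside (on the bench); x points from clamp block (front) to ears (back), z up. Cross bar and arms run at z = 46 mm, arms at y = +-75 to 78 mm. Centre of mass near x = -6 mm. Seated, its frame has the stand's x, y and axes, 82 mm above the stand's origin.
- bow_grip (a point): centre of the facebow's clamp block, the part to grasp: aluminium, 22 (x) x 40 (y) x 26 (z) mm, on the middle of the cross bar at facebow x = -70, y = 0, z = 46 mm (46 mm above the bench at the start). Pinch its front and back faces (22 mm apart) from above; beside them it is free down to 13 mm above the underside. Axes as the facebow.
- ear_left (a point): point on the centre line of the left ear rod (facebow x = +80, y = +59, z = 7 mm); it comes to notch_left. The arms bend down at the back and end in these 8 mm rods, pointing inwards along y between a brass collar (y = 68 mm) and a black rubber olive 14 mm thick (out to y = 50 mm): 4 mm of side play each way on a pillar.
- ear_right (a point): point on the centre line of the right ear rod (facebow x = +80, y = -59, z = 7 mm) that comes to notch_right.
- fork_seat (a point): middle of the bite fork, at the tops of its three brown pads (17 mm across, at x = -22, y = 0 and x = +14, y = +-23 mm from here); 7 mm above the facebow's underside, 89 mm above the bench once seated. The fork is a steel horseshoe 60 mm wide in the middle of the U, open to the back, on a stem from the clamp block. Axes as the facebow: -x toward the clamp block.
- upper_cast: the yellow stone upper jaw cast with a white plaster plinth on top, loose, 140 g, 50 mm (x) x 62 mm (y) x 42 mm high, lying teeth down. Origin at the middle of its tooth side (underside); -x points to its front teeth (the rounded end of the horseshoe), z up.
- cast_grip (a point): centre of the cast's plinth, the part to grasp: a block 40 mm (x) x 46 mm (y) x 15 mm (z), 34.5 mm above the tooth side, 2 mm behind the cast's middle (cast x = +2 mm). The yellow part reaches up to 27 mm above the tooth side and is wider than the plinth (62 mm). Axes as the cast.
- cast_foot (a point): middle of the cast's tooth side (its underside); it comes onto fork_seat, with the same directions of the axes. Axes as the cast.
- cast_front (a point): point at the front teeth, 24 mm in front (-x) of cast_foot.
- blue_cast: bystander: blue jaw cast standing teeth up, 50 x 62 x 35 mm, origin under its middle; leave it.
- grease_tin: bystander: flat white tin with a blue lid, 68 mm across, 25 mm high, origin under its middle; leave it.
- wax_box: bystander: white and red carton, 62 x 100 x 24 mm, origin under its middle; leave it.
- bottle: bystander: small cream bottle with a black cap, 44 mm across, 100 mm high, origin under its middle; leave it.

How it is judged:
By the outcome, as a careful person would: the job done as asked, in the order asked, and still so for the second after the job is handed in, with the robot touching nothing.
It also fails if it takes over 64 s, if anything falls off the work surface, if the arm or the gripper's body presses on something with over 40 N, if the wrist force passes 120 N, or if a joint passes its speed limit or range.

## Working session

There is one attempt and no reset: what is moved stays moved. The work goes in short steps, each a Python script; the robot and the scene stay as the last script left them, time stands still between calls to the robot, and variables do not carry over. Pictures are saved under pics/ and viewed, and the job is handed in when it is done.

```bash
ls; mkdir -p pics; python3 - <<'E'
from bench import *
import cv2
for c in ["scene","top","wrist"]:
    im=read_camera(c); cv2.imwrite(f"pics/{c}0.png",im[:,:,::-1])
    p=camera_params(c); print(c,p["K"],p["camera_from_world"])
print(read_time_s(),read_tcp_rot())
E
```

```text
pics
scene [[544.37377247   0.         283.6816968 ]
 [  0.         544.37377247 205.62597116]
 [  0.           0.           1.        ]] [[ 0.31395249 -0.94922756 -0.02002161 -0.13571771]
 [-0.72066281 -0.2245207  -0.65592345  0.44598401]
 [ 0.61812535  0.22035763 -0.75456184  1.58994688]
 [ 0.          0.          0.          1.        ]]
top [[472.25944985   0.         281.9752866 ]
 [  0.         472.25944985 207.77554375]
 [  0.           0.           1.        ]] [[ 0.02764938 -0.99953415  0.01292238  0.0053029 ]
 [-0.98155307 -0.02959397 -0.18888559  0.51848379]
 [ 0.18918002 -0.00746144 -0.98191407  1.40927589]
 [ 0.          0.          0.          1.        ]]
wrist [[356.80257992   0.         279.34377042]
 [  0.         356.80257992 206.50122072]
 [  0.           0.           1.        ]] [[ 0.44763607  0.89421303 -0.00223638 -0.64814494]
 [ 0.85305596 -0.42628047  0.30096592 -0.03856616]
 [ 0.26817432 -0.13663096 -0.95363227  0.37865129]
 [ 0.          0.          0.          1.        ]]
0.15 [ 2.29788740e-01  9.73239956e-01 -1.04090952e-03 -1.95829699e-04]
```

View pics/top0.png

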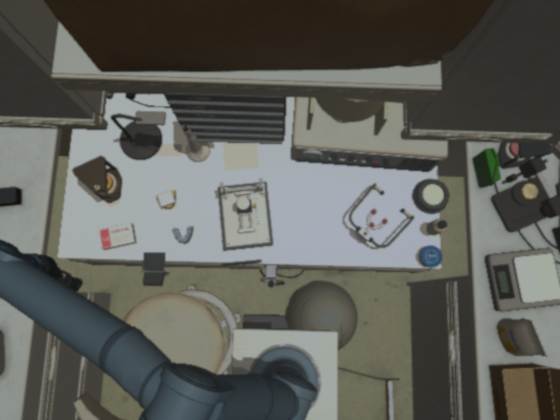

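View pics/scene0.png

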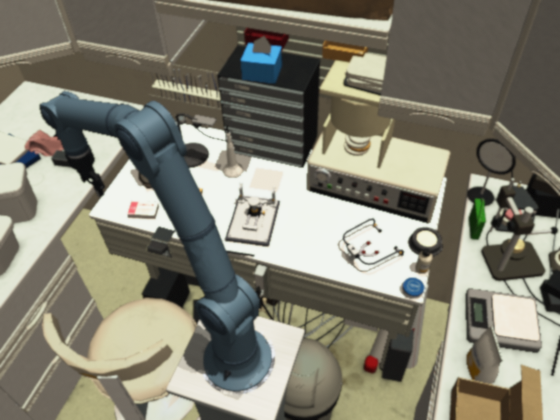

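```bash
cat > h.py <<'E'
from bench import *
import numpy as np, cv2
from scipy.spatial.transform import Rotation as R
def unproj(cam,px,z,p=None):
    p=p or camera_params(cam); K=np.array(p["K"]);T=np.array(p["camera_from_world"])
    d=T[:3,:3].T@np.linalg.solve(K,[px[0],px[1],1]); o=-T[:3,:3].T@T[:3,3]
    return o+d*(z-o[2])/d[2]
def proj(cam,X,p=None):
    p=p or camera_params(cam); K=np.array(p["K"]);T=np.array(p["camera_from_world"])
    c=T[:3,:3]@np.asarray(X)+T[:3,3]; u=K@c; return u[:2]/u[2]
E
python3 - <<'E'
from h import *
Z=dict(stand=0,support_top=.082,notch_left=.089,notch_right=.089,facebow=0,bow_grip=.046,ear_left=.007,ear_right=.007,fork_seat=.007,upper_cast=0,cast_grip=.0345,cast_foot=0,cast_front=0,blue_cast=0,grease_tin=0,wax_box=0,bottle=0)
for c in ["top","scene"]:
    read_camera(c); p=camera_params(c)
    for n,z in Z.items():
        for r in tip_of(c,n)[:2]:
            print(c,n,np.round(r["at"],1),round(r["confidence"],2),np.round(unproj(c,r["at"],z,p)[:2],4))
print(read_time_s())
E
```

```text
top stand [247.5 215.3] 0.75 [0.4999 0.1289]
top support_top [242.7 202.9] 0.48 [0.5232 0.1395]
top notch_left [222.8 188.6] 0.92 [0.5641 0.201 ]
top notch_left [119.1 237.6] 0.61 [0.4063 0.499 ]
top facebow [375.  219.2] 0.9 [ 0.4995 -0.2776]
top bow_grip [366.4 237.3] 0.55 [ 0.4344 -0.2411]
top ear_left [378.2 190.6] 0.84 [ 0.5917 -0.2874]
top ear_left [247.7 218.2] 0.63 [0.4894 0.1274]
top ear_right [365.9 235.3] 0.58 [ 0.4459 -0.2469]
top ear_right [405.3 214.2] 0.56 [ 0.5173 -0.373 ]
top fork_seat [374.3 220.9] 0.87 [ 0.4927 -0.2739]
top upper_cast [169.3 201. ] 0.7 [0.5388 0.3803]
top upper_cast [185.5 238.3] 0.66 [0.4207 0.3207]
top cast_grip [164.7 196.3] 0.61 [0.5464 0.3875]
top cast_foot [169.7 202.5] 0.67 [0.534  0.3786]
top cast_foot [430.8 224.7] 0.39 [ 0.487  -0.4557]
top blue_cast [181.6 236.8] 0.61 [0.4251 0.3333]
top grease_tin [117.4 239.6] 0.58 [0.4103 0.5337]
top grease_tin [429.5 257.2] 0.56 [ 0.3834 -0.4482]
top wax_box [120.6 238.1] 0.77 [0.4153 0.5241]
top bottle [430.2 226.7] 0.77 [ 0.4805 -0.4535]
scene stand [250.1 221.9] 0.69 [0.4936 0.1455]
scene support_top [255.1 201.4] 0.53 [0.5232 0.1324]
scene notch_left [240.6 181. ] 0.87 [0.5931 0.2127]
scene notch_right [271.2 185.9] 0.92 [0.6028 0.1009]
scene facebow [364.6 247.5] 0.73 [ 0.5046 -0.2648]
scene facebow [421.4 268.2] 0.26 [ 0.4778 -0.4604]
scene bow_grip [351.7 249.6] 0.64 [ 0.4489 -0.23  ]
scene ear_left [377.5 227.6] 0.65 [ 0.5966 -0.2889]
scene ear_right [399.1 253.2] 0.76 [ 0.5106 -0.38  ]
scene ear_right [414.3 288. ] 0.72 [ 0.3903 -0.4505]
scene cast_grip [378.1 228.5] 0.5 [ 0.5708 -0.2933]
scene cast_grip [411.6 283.5] 0.47 [ 0.3855 -0.4384]
scene grease_tin [412.6 285.5] 0.76 [ 0.4027 -0.4441]
scene grease_tin [237.5 183.9] 0.47 [0.6526 0.2561]
scene wax_box [146.2 215.5] 0.96 [0.4098 0.513 ]
scene wax_box [270.1 187.5] 0.3 [0.6715 0.1326]
scene bottle [422.1 270.5] 0.83 [ 0.4694 -0.464 ]
1.95
```

```bash
cat >> h.py <<'E'
def down(yaw):
    """tool y (jaw dir) at angle yaw from world x, pointing down"""
    y=np.array([np.cos(yaw),np.sin(yaw),0]);z=np.array([0,0,-1.]);x=np.cross(y,z)
    return R.from_matrix(np.c_[x,y,z]).as_quat()
def snap(cam,fn):
    p=camera_params(cam); im=read_camera(cam); cv2.imwrite(fn,im[:,:,::-1]); return p
def tips(cam,p,d):
    for n,z in d.items():
        for r in tip_of(cam,n)[:2]:
            if r["confidence"]>.4: print(n,np.round(r["at"],1),round(r["confidence"],2),np.round(unproj(cam,r["at"],z,p)[:2],4))
E
python3 - <<'E'
from h import *
p=camera_params("wrist");T=np.array(p["camera_from_world"]);o=-T[:3,:3].T@T[:3,3]
M=R.from_quat(read_tcp_rot()).as_matrix()
print("cam in tool",M.T@(o-read_eef_pos()),"axes\n",M.T@T[:3,:3].T, "M\n",M)
for name,pos in [("stand",(.5,.135,.3)),("bow",(.5,-.28,.3)),("cast",(.53,.38,.25)),("bowslide",(.53,.13,.2))]:
  for yaw in np.radians([-140,-90,-40,0,5,50,90,95,140,-85]):
    q=inverse_kinematics(pos,down(yaw)); print(name,round(np.degrees(yaw)),None if q is None else np.round(q,2))
E
```

```text
cam in tool [ 0.0769613  -0.0005375  -0.14780409] axes
 [[-4.05811141e-04 -9.53667506e-01 -3.00862301e-01]
 [ 9.99999912e-01 -3.54882717e-04 -2.23926325e-04]
 [ 1.06780428e-04 -3.00862365e-01  9.53667566e-01]] M
 [[-8.94384462e-01  4.47299041e-01 -4.10916582e-05]
 [ 4.47299043e-01  8.94384461e-01 -4.18995495e-05]
 [ 1.80101122e-05 -5.58545654e-05 -9.99999998e-01]]
stand -140 [-1.61  0.21  1.44  1.86 -0.22  1.26 -2.55]
stand -90 [-0.92  0.06  0.61  1.84 -0.04  1.25 -1.87]
stand -40 [-0.86  0.06  0.54  1.84 -0.03  1.25 -1.  ]
stand 0 [-0.83  0.06  0.51  1.84 -0.03  1.25 -0.31]
stand 5 [-0.82  0.06  0.5   1.84 -0.03  1.25 -0.22]
stand 50 [-0.72  0.06  0.39  1.84 -0.03  1.25  0.56]
stand 90 [-0.66  0.06  0.33  1.83 -0.02  1.25  1.25]
stand 95 [-0.65  0.06  0.32  1.83 -0.02  1.25  1.34]
stand 140 [-0.59  0.07  0.26  1.83 -0.02  1.25  2.12]
stand -85 [-0.92  0.06  0.61  1.84 -0.04  1.25 -1.79]
bow -140 [-0.61  0.48  1.4   1.74 -0.49  1.34 -1.56]
bow -90 [-0.62  0.53  1.44  1.74 -0.53  1.36 -0.65]
bow -40 [-0.55  0.37  1.24  1.74 -0.36  1.3   0.07]
bow 0 [-0.4   0.26  1.    1.73 -0.23  1.27
[... 702 characters left out ...]
 0.09  1.57 -0.04  1.21  1.  ]
cast 140 [-0.67  0.37 -0.02  1.56  0.01  1.21  1.75]
cast -85 [-1.13  0.41  0.58  1.59 -0.24  1.22 -1.99]
bowslide -140 [-1.37  0.59  1.39  1.92 -0.63  1.19 -2.19]
bowslide -90 [-0.89  0.24  0.66  1.9  -0.17  1.05 -1.73]
bowslide -40 [-0.81  0.23  0.56  1.9  -0.14  1.05 -0.89]
bowslide 0 [-0.78  0.23  0.53  1.9  -0.13  1.05 -0.2 ]
bowslide 5 [-0.77  0.23  0.52  1.9  -0.13  1.05 -0.11]
bowslide 50 [-0.67  0.22  0.4   1.89 -0.1   1.05  0.64]
bowslide 90 [-0.59  0.21  0.31  1.89 -0.08  1.05  1.32]
bowslide 95 [-0.58  0.21  0.3   1.89 -0.07  1.05  1.41]
bowslide 140 [-0.5   0.21  0.21  1.88 -0.05  1.05  2.17]
bowslide -85 [-0.89  0.24  0.65  1.9  -0.17  1.05 -1.65]
```

```bash
python3 - <<'E'
from h import *
move_ptp((.47,.36,.25),down(np.pi/2))
p=snap("wrist","pics/w_cast.png")
tips("wrist",p,dict(upper_cast=0,cast_grip=.0345,cast_foot=0,cast_front=0,blue_cast=0))
np.save("p_cast.npy",p,allow_pickle=True)
move_ptp((.45,.14,.28),down(np.pi/2))
p=snap("wrist","pics/w_stand.png")
np.save("p_stand.npy",p,allow_pickle=True)
tips("wrist",p,dict(stand=0,support_top=.082,notch_left=.089,notch_right=.089))
print(read_time_s())
E
```

```text
upper_cast [295.  222.7] 0.83 [0.5371 0.3799]
cast_grip [297.  233.2] 0.67 [0.5367 0.3807]
cast_foot [297.4 223.6] 0.68 [0.5382 0.3828]
cast_foot [ 83.5 188.3] 0.53 [0.4953 0.1361]
cast_front [289.1 205.9] 0.72 [0.5162 0.3727]
blue_cast [247.9 129. ] 0.66 [0.4281 0.3268]
stand [276.9 197.6] 0.85 [0.4963 0.1387]
support_top [279.5 245. ] 0.73 [0.5246 0.1419]
notch_right [232.9 295.7] 0.81 [0.5811 0.0916]
4.4917
```

View pics/w_cast.png

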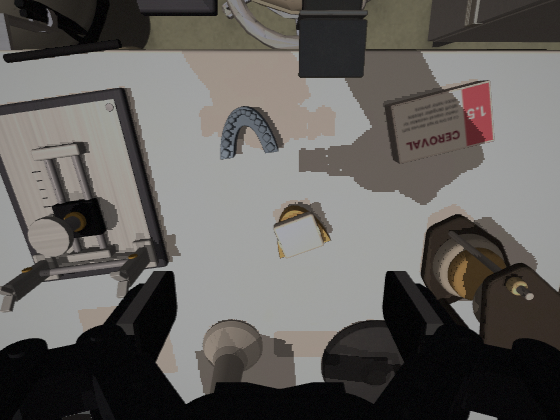

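View pics/w_stand.png

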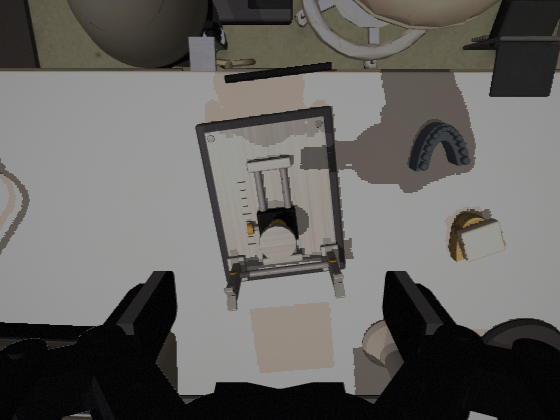

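```bash
python3 - <<'E'
import cv2
a=cv2.imread("pics/w_stand.png")
cv2.imwrite("pics/zs1.png",cv2.resize(a[95:215,185:355],None,fx=4.5,fy=4.5,interpolation=cv2.INTER_CUBIC))
cv2.imwrite("pics/zs2.png",cv2.resize(a[200:320,190:360],None,fx=4.5,fy=4.5,interpolation=cv2.INTER_CUBIC))
a=cv2.imread("pics/w_cast.png")
cv2.imwrite("pics/zc.png",cv2.resize(a[195:270,260:340],None,fx=8,fy=8,interpolation=cv2.INTER_CUBIC))
E
```

```text
(no output)
```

View pics/zs1.png

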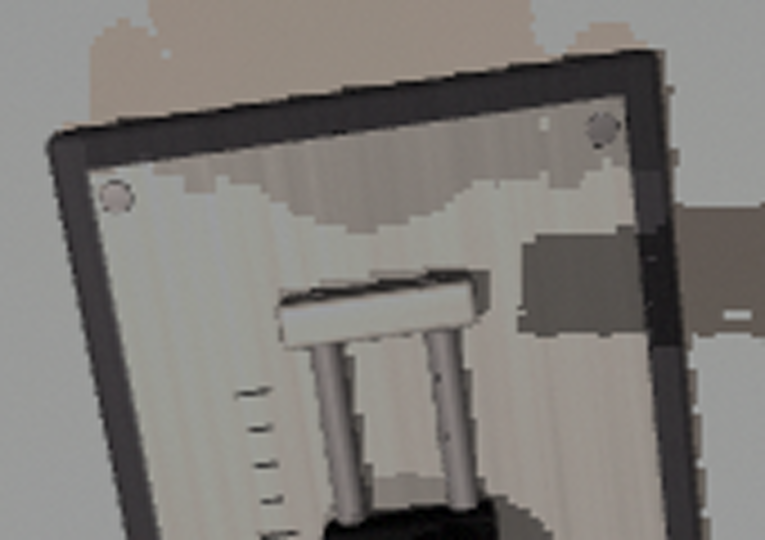

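View pics/zs2.png

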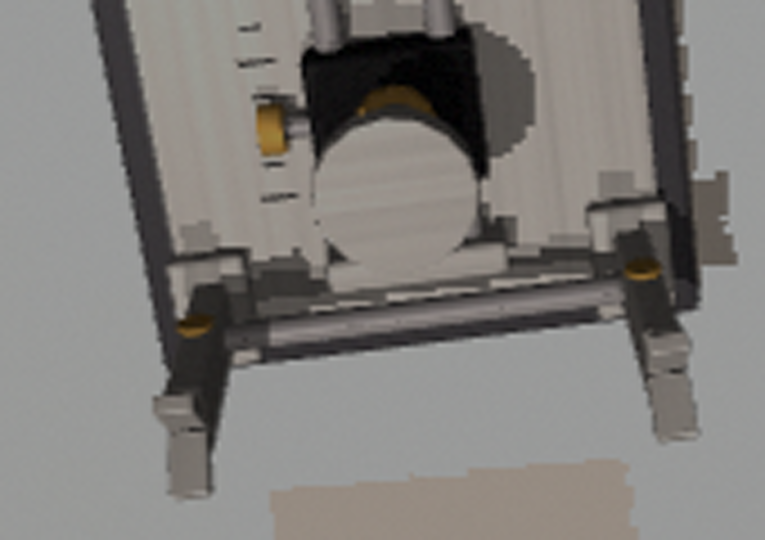

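View pics/zc.png

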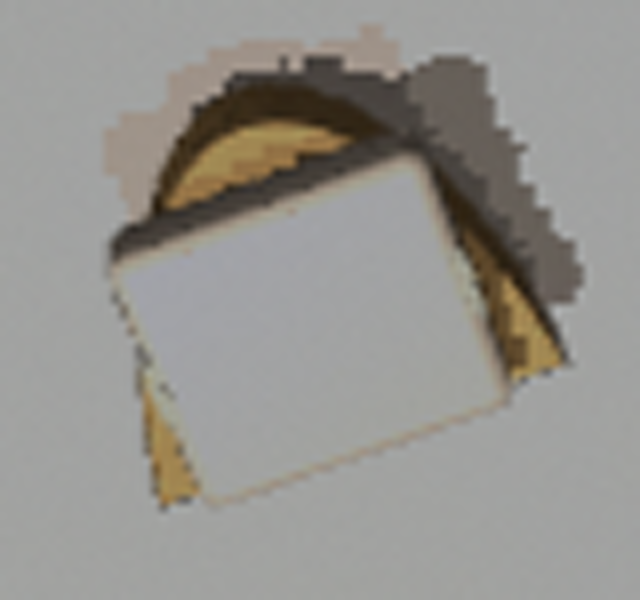

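```bash
cat > fs.py <<'E'
from h import *
p=np.load("p_stand.npy",allow_pickle=True).item()
a=lambda u,v:np.array([185+u/4.5,95+v/4.5]); b=lambda u,v:np.array([190+u/4.5,200+v/4.5])
FL=unproj("wrist",a(660,48),.016,p); FR=unproj("wrist",a(46,136),.016,p)
D=unproj("wrist",b(398,192),.082,p)
print("FL,FR",FL,FR,np.linalg.norm(FL-FR),"disc",D)
y=(FL-FR)/np.linalg.norm(FL-FR); yaw=np.arctan2(-y[0],y[1]); print("yaw",np.degrees(yaw))
# side edges right: (660,50)a .. (690,280)b
for (e0,e1) in [(a(665,150),b(690,250)),(a(70,230),b(150,290))]:
    P0=unproj("wrist",e0,.016,p);P1=unproj("wrist",e1,.016,p); d=P1-P0; print("edge yaw",np.degrees(np.arctan2(d[1],d[0])))
x=np.array([np.cos(yaw),np.sin(yaw),0]); O=(FL+FR)/2+.1025*x; O[2]=0
print("O",O, "disc in stand", (D-O)@x,(D-O)@y)
for s in (1,-1):
  for dx in (-.0115,.0115):
    for dy in (-.005,.005):
      q=proj("wrist",O+x*(.08+dx)+y*(s*.059+dy)+[0,0,.095],p); print(s,dx,dy,np.round((q-[190,200])*4.5))
E
python3 fs.py
```

```text
FL,FR [0.38528633 0.19966217 0.016     ] [0.40682808 0.0465612  0.016     ] 0.1546090425988611 disc [0.52190076 0.14076811 0.082     ]
yaw 8.009106701808658
edge yaw 7.498837126691052
edge yaw 7.333776427743314
O [0.49755741 0.13739306 0.        ] disc in stand 0.024576142983295444 -4.9646381420858085e-05
1 -0.0115 -0.005 [654. 357.]
1 -0.0115 0.005 [697. 352.]
1 0.0115 -0.005 [663. 443.]
1 0.0115 0.005 [705. 438.]
-1 -0.0115 -0.005 [155. 419.]
-1 -0.0115 0.005 [197. 414.]
-1 0.0115 -0.005 [172. 503.]
-1 0.0115 0.005 [213. 498.]
```

```bash
python3 - <<'E'
from h import *
yaw=np.radians(7.7); q=down(yaw+np.pi/2); x=np.array([np.cos(yaw),np.sin(yaw),0])
D=np.array([.5217,.1408,0])
move_ptp(D+[0,0,.13],q)
movel(D+[0,0,.076],q)
move_gripper(.03,20); print("gap",read_finger_gap(),read_ft_force())
s=0
for d in (.036,.041,.044,.046,.048):
    movel(D-x*d+[0,0,.076],q,speed=.08 if d<.04 else .04); f=np.array(read_ft_force()); print(d,np.round(f,1),f[:2]@x[:2])
    if f[:2]@x[:2]>6: break
print(read_time_s(),read_eef_pos())
E
```

```text
gap 0.029823626108822797 [-0.18702269  0.60476645 -0.06482744]
0.036 [1.  0.5 0.2] 1.0369889276505904
0.041 [ 0.7 -0.1 -0.7] 0.7234151799493562
0.044 [-0.5 -0.4  0. ] -0.595412063029407
0.046 [-1.4  0.7  0.2] -1.2740307076864739
0.048 [ 0.3  0.  -0.1] 0.33237383444437224
7.9083 [0.47394045 0.13431814 0.07596121]
```

```bash
python3 - <<'E'
from h import *
p=snap("wrist","pics/w1.png"); print(p["camera_from_world"])
a=cv2.imread("pics/w1.png"); cv2.imwrite("pics/w1b.png",cv2.resize(a,(800,600)))
snap("top","pics/t1.png"); b=cv2.imread("pics/t1.png")[160:270,190:310]; cv2.imwrite("pics/t1b.png",cv2.resize(b,None,fx=5,fy=5,interpolation=2))
E
```

```text
[[-1.33636060e-01  9.91030345e-01 -5.08243240e-04 -6.93064601e-02]
 [ 9.45202278e-01  1.27610464e-01  3.00513268e-01 -4.58735098e-01]
 [ 2.97882624e-01  3.96790164e-02 -9.53777499e-01  9.01154686e-02]
 [ 0.00000000e+00  0.00000000e+00  0.00000000e+00  1.00000000e+00]]
```

View pics/w1b.png

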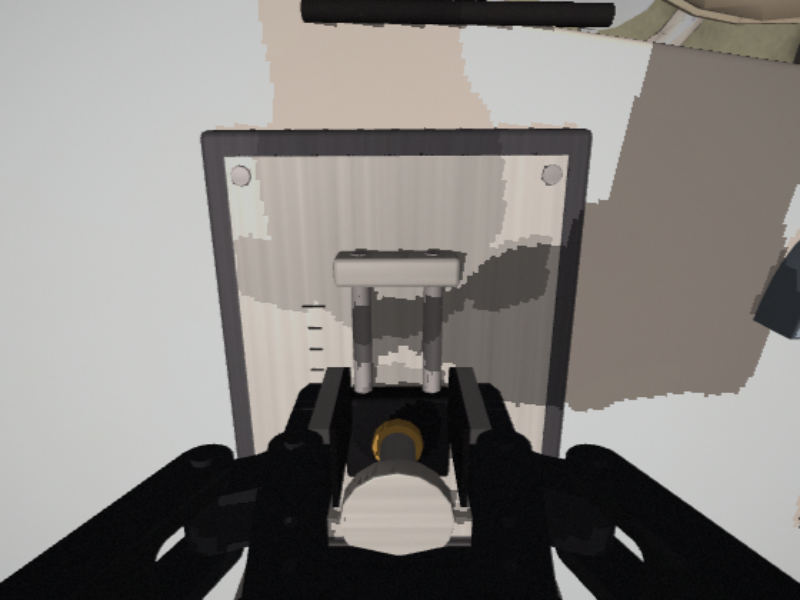

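View pics/t1b.png

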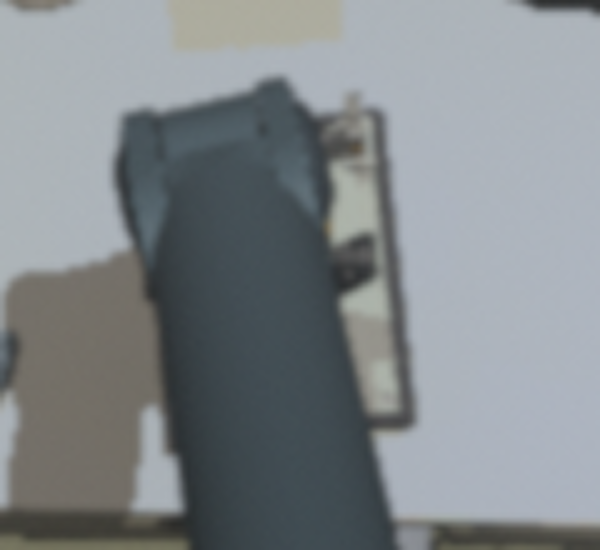

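```bash
python3 - <<'E'
from h import *
p=camera_params("wrist")
for q in [(400,513),(345,505),(455,505),(400,460),(400,555)]:
    X=unproj("wrist",np.array(q)*.7,.082,p); print(q,X)
yaw=np.radians(7.7); x=np.array([np.cos(yaw),np.sin(yaw),0])
O=np.array([.4976,.1373,0]); print((unproj("wrist",np.array([400,507])*.7,.082,p)-O)@x)
E
```

```text
(400, 513) [0.51831211 0.14020181 0.082     ]
(345, 505) [0.51756197 0.12149145 0.082     ]
(455, 505) [0.51261989 0.15803767 0.082     ]
(400, 460) [0.49763244 0.1374022  0.082     ]
(400, 555) [0.53584758 0.14257577 0.082     ]
0.018472643886463698
```

```bash
python3 - <<'E'
from h import *
yaw=np.radians(7.7); q=down(yaw+np.pi/2); x=np.array([np.cos(yaw),np.sin(yaw),0])
O=np.array([.4976,.1373,0]); P=lambda sx,z:O+x*sx+[0,0,z]
print(read_finger_gap())
c=np.array(read_eef_pos())
movel(c+[0,0,.05],q,.25)
movel(P(.058,.126),q,.25)
p=snap("wrist","pics/w2.png")
move_gripper(0.0,20)
movel(P(.058,.076),q,.15); print(read_ft_force())
for sx in (.02,.016,.014,.012,.010,.008,.006):
    movel(P(sx,.076),q,.08 if sx==.02 else .05); f=np.array(read_ft_force()); print(sx,np.round(f,1),round(f[:2]@x[:2],1),np.round(read_eef_pos(),4))
    if f[:2]@x[:2]>5: break
snap("wrist","pics/w3.png")
print(read_time_s())
E
```

```text
0.029843574254446645
[0.33239522 0.74008363 0.4247674 ]
0.02 [ 1.   1.4 -0.4] 1.2 [0.518  0.1402 0.0766]
0.016 [-0.4 -0.9 -0.3] -0.5 [0.5135 0.1394 0.076 ]
0.014 [ 0.7 -0.3 -0.4] 0.6 [0.5114 0.1391 0.0759]
0.012 [-0.4 -0.9  0.4] -0.6 [0.5093 0.1389 0.0759]
0.01 [-0.4 -0.8 -0.6] -0.5 [0.5073 0.1386 0.076 ]
0.008 [0.  0.9 0.3] 0.1 [0.5053 0.1384 0.076 ]
0.006 [ 0.1  0.7 -0. ] 0.2 [0.5033 0.1381 0.076 ]
11.9417
```

View pics/w3.png

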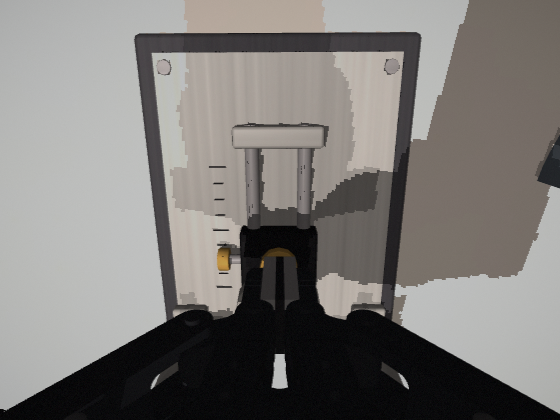

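View pics/w2.png

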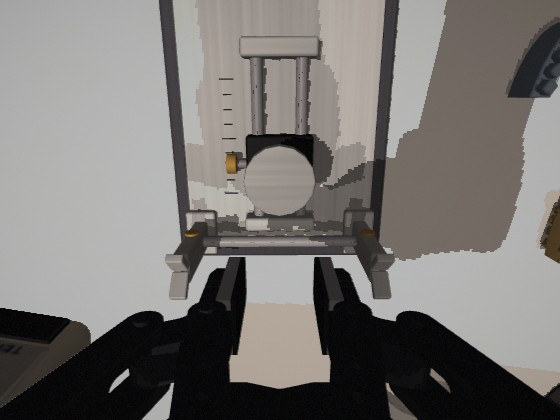

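```bash
python3 - <<'E'
from h import *
yaw=np.radians(7.7); x=np.array([np.cos(yaw),np.sin(yaw),0]);O=np.array([.4976,.1373,0])
p3=camera_params("wrist")
T3=np.array(p3["camera_from_world"]); d=np.array(read_eef_pos())
p2=dict(p3); T2=T3.copy(); sh=(O+x*.058+[0,0,.126])-d; T2[:3,3]=T3[:3,3]-T3[:3,:3]@sh; p2["camera_from_world"]=T2
for nm,p,pts in [("w2",p2,[((280,180),.082),((232,163),.03),((280,135),.04),((228,79),.016),((228,138),.016),((280,37),.03)]),("w3",p3,[((224,259),.03),((280,228),.04),((217,167),.016),((222,230),.016),((280,125),.03)])]:
    for q,z in pts: X=unproj("wrist",q,z,p)-O; print(nm,q,z,round(1000*X@x,1))
E
```

```text
w2 (280, 180) 0.082 26.0
w2 (232, 163) 0.03 26.2
w2 (280, 135) 0.04 6.1
w2 (228, 79) 0.016 -29.0
w2 (228, 138) 0.016 10.7
w2 (280, 37) 0.03 -53.1
w3 (224, 259) 0.03 22.7
w3 (280, 228) 0.04 -0.9
w3 (217, 167) 0.016 -30.2
w3 (222, 230) 0.016 9.6
w3 (280, 125) 0.03 -55.6
```

```bash
python3 - <<'E'
from h import *
yaw=np.radians(7.7); x=np.array([np.cos(yaw),np.sin(yaw),0]);O=np.array([.4976,.1373,0])
for sx in (-.005,.006,.017):
  for z in (.057,.07,.082,.09): print(sx,z,np.round(proj("wrist",O+x*sx+[0,0,z])))
print(np.round(proj("wrist",O+x*.026+[0,0,.082])),np.round(proj("wrist",O+x*.006+[0,0,.082])),read_eef_pos(),read_tcp_rot(), read_qpos())
print(read_finger_gap())
a=cv2.imread("pics/w3.png")[220:420,180:380]; a=cv2.convertScaleAbs(a,alpha=3,beta=20); cv2.imwrite("pics/w3z.png",cv2.resize(a,None,fx=3,fy=3))
snap("scene","pics/s3.png"); a=cv2.imread("pics/s3.png")[130:270,180:320];cv2.imwrite("pics/s3z.png",cv2.resize(a,None,fx=4,fy=4,interpolation=2))
E
```

```text
-0.005 0.057 [280. 233.]
-0.005 0.07 [280. 243.]
-0.005 0.082 [280. 254.]
-0.005 0.09 [280. 262.]
0.006 0.057 [280. 253.]
0.006 0.07 [280. 264.]
0.006 0.082 [280. 276.]
0.006 0.09 [280. 286.]
0.017 0.057 [280. 272.]
0.017 0.07 [280. 285.]
0.017 0.082 [280. 298.]
0.017 0.09 [280. 308.]
[280. 315.] [280. 276.] [0.50345973 0.13809769 0.07598791] [-6.71642052e-02  9.97741935e-01  4.05255791e-06 -1.42467639e-05] [-0.55999172  0.34090498  0.24416237  2.02991381 -0.11479684  0.78347773
  1.45736233]
-0.00022003990874147836
```

View pics/w3z.png

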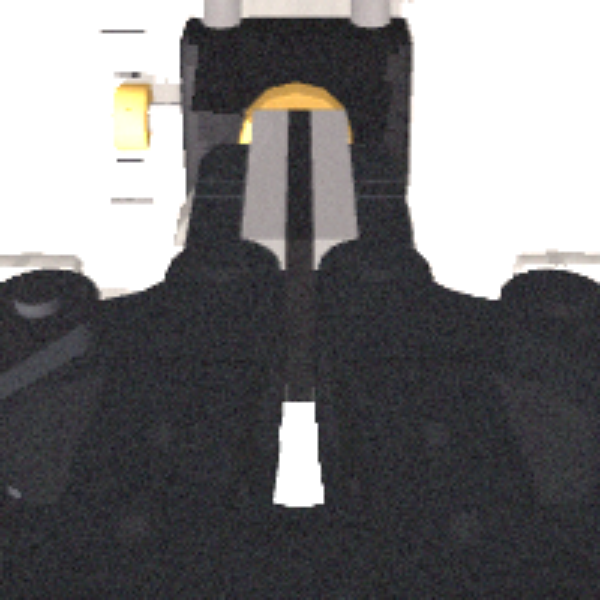

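View pics/s3z.png

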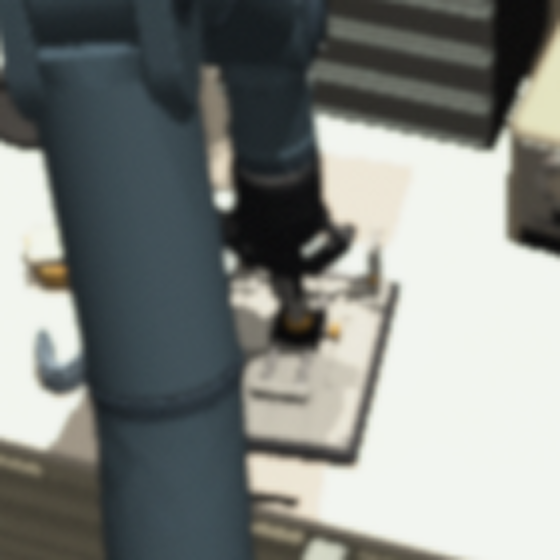

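```bash
python3 - <<'E'
from h import *
yaw=np.radians(7.7); x=np.array([np.cos(yaw),np.sin(yaw),0]);O=np.array([.4976,.1373,0])
for z in (.057,.07,.085): print(z,np.round((proj("scene",O+x*.006+[0,0,z])-[180,130])*4), (proj("scene",O+x*.026+[0,0,.082])-[180,130])*4)
a=cv2.imread("pics/s3.png")[185:225,235:285];cv2.imwrite("pics/s3z2.png",cv2.resize(a,None,fx=14,fy=14,interpolation=2))
E
```

```text
0.057 [288. 319.] [291.33245509 283.32601197]
0.07 [287. 310.] [291.33245509 283.32601197]
0.085 [286. 298.] [291.33245509 283.32601197]
```

View pics/s3z2.png

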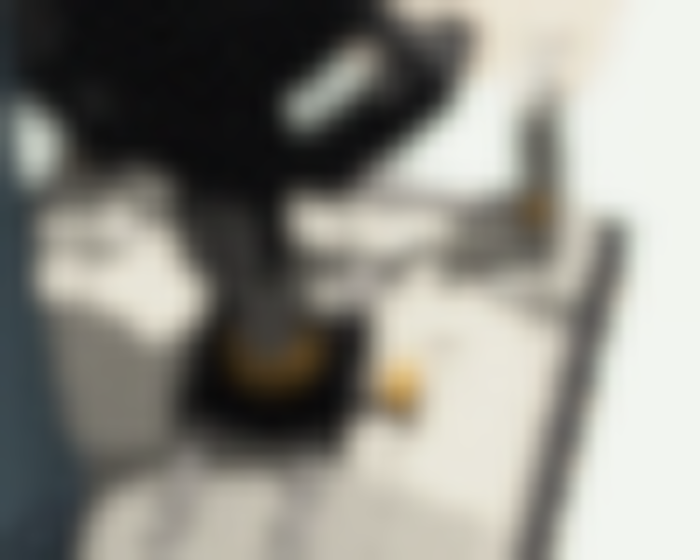

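```bash
python3 - <<'E'
from h import *
yaw=np.radians(7.7); q=down(yaw+np.pi/2); x=np.array([np.cos(yaw),np.sin(yaw),0])
O=np.array([.4976,.1373,0]); P=lambda sx,z:O+x*sx+[0,0,z]
movel(P(.006,.112),q,.2)
movel(P(.024,.112),q,.2)
for z in (.106,.102,.099,.096,.092,.088,.084,.081,.078,.075,.072,.069):
    movel(P(.024,z),q,.06); f=np.array(read_ft_force()); 
    if abs(f[2])>2.5: print(z,np.round(f,1)); break
print(z,read_time_s())
E
```

```text
0.072 [ 0.1 -0.9 12.2]
0.072 15.325
```

```bash
cat >> h.py <<'E'
OFF=np.array([0,0,-.0275])   # found by touch: real fingertips are 27.5 mm farther back than stated
SY=np.radians(7.7); SX=np.array([np.cos(SY),np.sin(SY),0]); SYV=np.array([-np.sin(SY),np.cos(SY),0]); O=np.array([.4976,.1373,0])
def P(sx,z,sy=0): return O+SX*sx+SYV*sy+[0,0,z]+OFF
E
python3 - <<'E'
from h import *
q=down(SY+np.pi/2)
movel(P(.024,.130),q,.3)
move_gripper(.075,20)
movel(P(.025,.076),q,.2)
move_gripper(.03,20); print("gap",read_finger_gap())
f0=np.array(read_ft_force())
for d in (-.012,-.016,-.018,-.020,-.022,-.024):
    movel(P(d,.076),q,speed=.1 if d==-.012 else .04); f=np.array(read_ft_force())-f0; print(d,np.round(f,1),f[:2]@SX[:2],np.round((np.array(read_eef_pos())-O)@SX,4))
    if f[:2]@SX[:2]>5: break
print(read_finger_gap(),read_time_s())
E
```

```text
gap 0.0390591115019243
-0.012 [-0.2 -1.7  1.7] -0.4042571552513925 -0.0114
-0.016 [ 0.9 -0.7  2.6] 0.7778223871086508 -0.0146
-0.018 [ 1.7 -1.9  1.5] 1.4678889595433922 -0.0162
-0.02 [ 3.  -1.5  1.7] 2.756209530950022 -0.0181
-0.022 [ 3.  -0.9  0.8] 2.8299574844052287 -0.02
-0.024 [ 2.  -0.9  0.5] 1.8545551433241 -0.022
0.03902430208232785 18.875
```

```bash
python3 - <<'E'
from h import *
q=down(SY+np.pi/2)
for d in (-.026,-.028,-.030,-.032,-.034):
    movel(P(d,.076),q,speed=.04); f=np.array(read_ft_force()); print(d,np.round(f,1),f[:2]@SX[:2],np.round((np.array(read_eef_pos())-O)@SX,4))
    if f[:2]@SX[:2]>6: break
print(read_finger_gap(),read_time_s())
snap("wrist","pics/w4.png")
E
```

```text
-0.026 [ 4.4 -1.7  4.4] 4.099612341962611 -0.0226
-0.028 [ 7.9 -2.8 -0. ] 7.487041657029801 -0.0226
0.03900621408605126 19.375
```

View pics/w4.png

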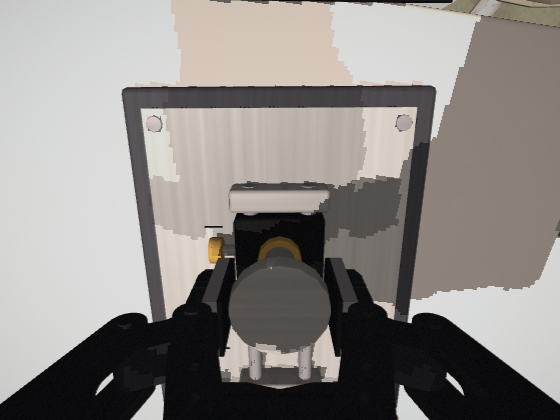

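```bash
python3 - <<'E'
from h import *
q=down(SY+np.pi/2)
move_gripper(.06)
movel(P(-.026,.125),q,.25)
movel(P(.0,.20),q,.3)
p=snap("wrist","pics/w5.png"); np.save("p5.npy",p,allow_pickle=True)
tips("wrist",p,dict(stand=0,support_top=.082,notch_left=.089,notch_right=.089))
print(read_time_s())
move_ptp((.44,-.25,.25),down(np.pi/2))
p=snap("wrist","pics/w6.png"); np.save("p6.npy",p,allow_pickle=True)
tips("wrist",p,dict(facebow=0,bow_grip=.046,ear_left=.007,ear_right=.007,fork_seat=.007))
print(read_time_s(),read_qpos())
E
```

```text
stand [277.  176.8] 0.87 [0.4932 0.1342]
support_top [276.8 180.1] 0.58 [0.4771 0.1325]
notch_left [356.7 309.1] 0.98 [0.5654 0.2045]
notch_right [197.  311.4] 0.72 [0.5834 0.0863]
20.7833
facebow [249.6 212.9] 0.61 [ 0.4968 -0.2833]
bow_grip [292.4 177.6] 0.84 [ 0.4438 -0.2354]
bow_grip [ 98.1 110.6] 0.41 [ 0.3791 -0.4212]
ear_left [243.8 287.9] 0.79 [ 0.5922 -0.292 ]
ear_right [171.2 233.1] 0.8 [ 0.5197 -0.3753]
fork_seat [251.2 218.2] 0.72 [ 0.5009 -0.2809]
22.5667 [-0.19584081  0.08335425  0.66830006  1.93571021 -0.05663417  1.14140725
  2.06693062]
```

View pics/w5.png

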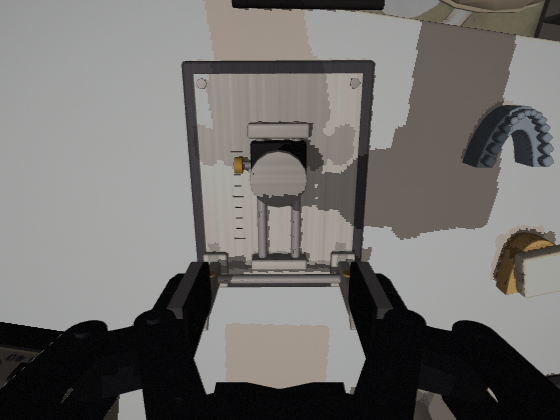

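View pics/w6.png

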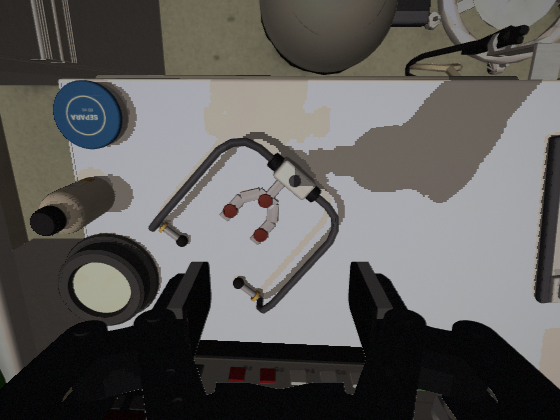

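```bash
python3 - <<'E'
from h import *
a=cv2.imread("pics/w6.png")[125:320,140:345]; cv2.imwrite("pics/w6z.png",cv2.resize(a,None,fx=3,fy=3,interpolation=2))
p=np.load("p5.npy",allow_pickle=True).item()
for q,z in [((182.5,62),.016),((374.5,61),.016),((278,174),.082),((374,160),.016),((184,160),.016)]:
    X=unproj("wrist",q,z,p)-O; print(q,np.round(1000*X@SX,1),np.round(1000*X@SYV,1))
a=cv2.imread("pics/w5.png")[50:220,170:390]; cv2.imwrite("pics/w5z.png",cv2.resize(a,None,fx=3.5,fy=3.5,interpolation=2))
a=cv2.imread("pics/w2.png")[190:310,150:410]; cv2.imwrite("pics/w2z.png",cv2.resize(a,None,fx=3,fy=3,interpolation=2))
E
```

```text
(182.5, 62) -101.4 -77.1
(374.5, 61) -102.1 75.1
(278, 174) -25.2 -1.2
(374, 160) -23.1 81.0
(184, 160) -23.1 -82.3
```

View pics/w6z.png

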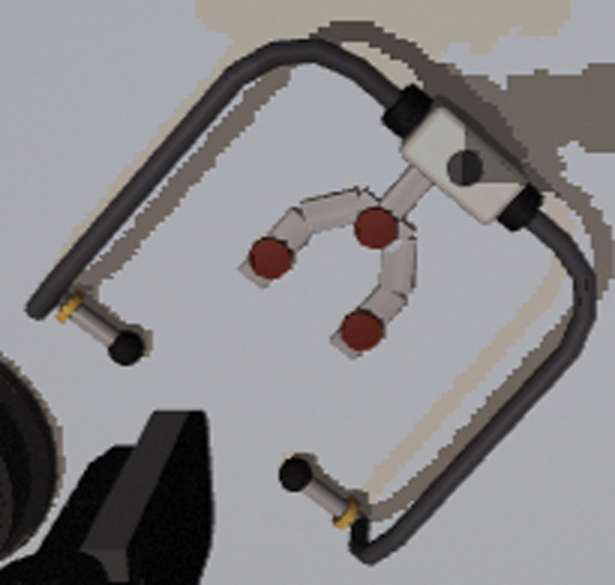

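View pics/w2z.png

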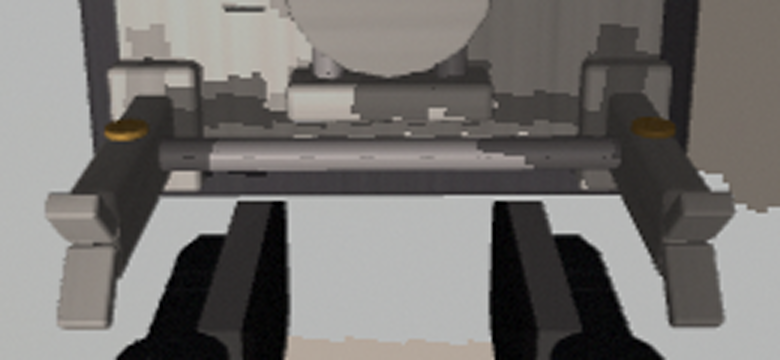

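View pics/w5z.png

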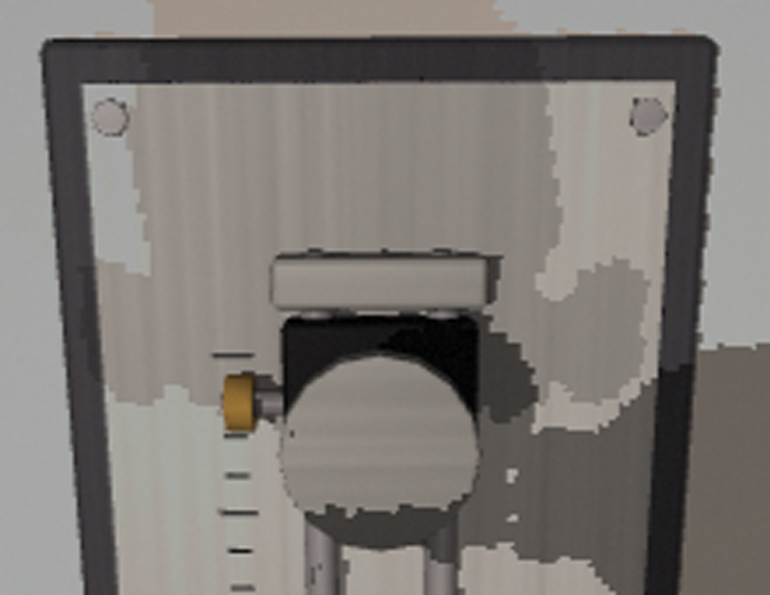

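```bash
python3 - <<'E'
from h import *
p5=np.load("p5.npy",allow_pickle=True).item(); p3=camera_params("wrist")
M=R.from_quat(down(SY+np.pi/2)).as_matrix()
# build w2 params from tool mount
def wp(pos):
    p=dict(p5); T=np.array(p5["camera_from_world"]).copy()
    return T
T5=np.array(p5["camera_from_world"]); pos5=P(.0,.20); pos2=O+SX*.058+[0,0,.126]
T2=T5.copy(); T2[:3,3]=T5[:3,3]-T5[:3,:3]@(pos2-pos5); p2=dict(p5); p2["camera_from_world"]=T2
z2=lambda u,v:np.array([150+u/3,190+v/3]); z5=lambda u,v:np.array([170+u/3.5,50+v/3.5])
for n,p,q,z in [("FR",p5,z5(41,37),.016),("FL",p5,z5(719,36),.016),("disc",p5,z5(380,452),.082),
  ("nR near",p2,z2(82,240),.095),("nR far",p2,z2(85,325),.095),("nL near",p2,z2(698,240),.095),("nL far",p2,z2(696,325),.095),("nRtop",p2,z2(80,195),.095),("disc2",p2,z2(388,-15),.082)]:
    X=unproj("wrist",q,z,p)-O; print(n,np.round(1000*X@SX,1),np.round(1000*X@SYV,1))
# bow
p=np.load("p6.npy",allow_pickle=True).item(); z6=lambda u,v:np.array([140+u/3,125+v/3])
B={}
for n,q,z in [("padF",(377,228),.007),("padA",(270,258),.007),("padB",(361,330),.007),("oliR",(125,348),.014),("oliL",(296,472),.014),("colR",(70,306),.007),("colL",(346,514),.007),
   ("c1",(442,97),.059),("c2",(403,149),.059),("c3",(538,180),.059),("c4",(488,222),.059),("screw",(466,167),.06)]:
    B[n]=unproj("wrist",z6(*q),z,p); print(n,np.round(B[n]*1000,1))
np.save("B.npy",B,allow_pickle=True)
c=sum(B[k] for k in("c1","c2","c3","c4"))/4; e=(B["colL"]+B["colR"])/2
d=e-c; print("block",c,"ears mid",e,np.linalg.norm(d[:2]),np.degrees(np.arctan2(d[1],d[0])))
d=B["colL"]-B["colR"]; print(np.linalg.norm(d),np.degrees(np.arctan2(-d[0],d[1])))
d=B["padB"]-B["padA"]; print(np.linalg.norm(d),np.degrees(np.arctan2(-d[0],d[1])))
m=(B["padB"]+B["padA"])/2; d=m-B["padF"]; print(np.linalg.norm(d),np.degrees(np.arctan2(d[1],d[0])))
for a,b in (("c1","c2"),("c3","c4"),("c1","c3"),("c2","c4")): print(a,b,np.linalg.norm(B[a]-B[b]))
E
```

```text
FR -102.5 -77.7
FL -102.6 75.8
disc -21.6 -0.8
nR near 74.3 -57.1
nR far 92.3 -58.1
nL near 74.3 57.2
nL far 92.3 58.4
nRtop 65.2 -56.7
disc2 28.9 -0.3
padF [ 480.1 -264.     7. ]
padA [ 492.2 -305.2    7. ]
padB [ 521.8 -270.6    7. ]
oliR [ 526.7 -361.7   14. ]
oliL [ 580.5 -297.2   14. ]
colR [ 512.1 -383.8    7. ]
colL [ 604.  -277.9    7. ]
c1 [ 421.1 -241.    59. ]
c2 [ 438.  -253.4   59. ]
c3 [ 448.1 -209.5   59. ]
c4 [ 462.4 -225.4   59. ]
screw [ 443.6 -233.    60. ]
block [ 0.44240159 -0.23230829  0.059     ] ears mid [ 0.55804944 -0.33087821  0.007     ] 0.15195544267668165 -40.44188959856341
0.14020945771520874 -40.973119901809504
0.04550822776287547 -40.62372066105502
0.03602053856556523 -41.58318055842199
c1 c2 0.020951024319345063
c3 c4 0.021399339587494903
c1 c3 0.04150408708240305
c2 c4 0.037127179995475657
```

```bash
cat > fitbow.py <<'E'
from h import *
from scipy.optimize import least_squares
B=np.load("B.npy",allow_pickle=True).item()
m={"colR":(80,-68),"colL":(80,68),"c1":(-81,-20),"c2":(-59,-20),"c3":(-81,20),"c4":(-59,20)}
def res(v):
    x,y,t,xf=v; c,s=np.cos(t),np.sin(t); r=[]
    mm=dict(m); mm["padF"]=(xf-22,0); mm["padA"]=(xf+14,-23); mm["padB"]=(xf+14,23)
    for k,(a,b) in mm.items():
        r+=[x+c*a-s*b-1000*B[k][0], y+s*a+c*b-1000*B[k][1]]
    return r
s=least_squares(res,[500,-280,-.71,0]); print(s.x[:2],np.degrees(s.x[2]),s.x[3]); print(np.round(np.array(s.fun).reshape(-1,2),1))
x,y,t,xf=s.x; g=np.array([x,y])+np.array([np.cos(t),np.sin(t)])*-70; print("grip",g)
np.save("bow.npy",[x/1e3,y/1e3,t,xf/1e3])
E
python3 fitbow.py
```

```text
[ 496.1098886  -278.21120464] -40.62559161418409 0.5821147643864472
[[ 0.5  1.9]
 [-2.9 -0.7]
 [ 0.5  0.3]
 [ 0.3 -1.6]
 [-0.5 -0.8]
 [ 1.9  0.8]
 [-0.2 -0.3]
 [ 0.   0. ]
 [ 0.3  0.4]]
grip [ 442.98124953 -232.63327456]
```

```bash
python3 - <<'E'
from h import *
t=np.radians(-40.8); q=down(t); G=np.array([.4430,-.2326,0])
move_ptp(G+[0,0,.13]+OFF,q)
p=snap("wrist","pics/w7.png"); 
movel(G+[0,0,.045]+OFF,q,.15); print(read_ft_force())
move_gripper(.01,60); print(read_finger_gap(),read_ft_force())
movel(G+[0,0,.150]+OFF,q,.15)
p=snap("wrist","pics/w8.png"); np.save("p8.npy",p,allow_pickle=True)
print(read_finger_gap(),read_ft_force(),read_ft_torque(),read_eef_pos(),read_time_s())
E
```

```text
[ 0.66113066 -0.94449371 -1.05973293]
0.021328344386834973 [-0.99018176  0.57446147  6.07871455]
0.021387252720191388 [ 0.87880319 -0.08048515 -2.32067225] [ 0.02879365  0.10687873 -0.00928493] [ 0.4417998  -0.23182273  0.12128069] 26.45
```

View pics/w8.png

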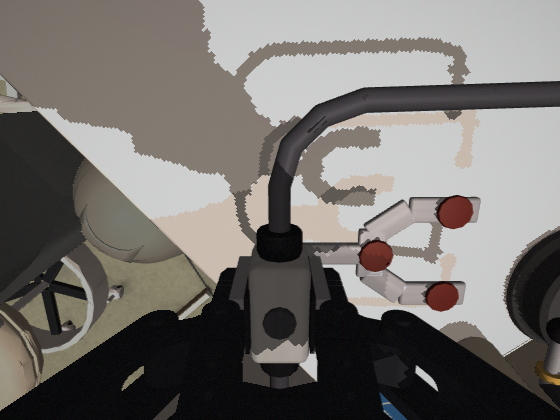

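```bash
python3 - <<'E'
from h import *
a=cv2.imread("pics/w8.png")[190:320,340:490]; cv2.imwrite("pics/w8z.png",cv2.resize(a,None,fx=5,fy=5,interpolation=2))
p=np.load("p8.npy",allow_pickle=True).item(); K=np.array(p["K"]); t=np.radians(-40.8)
eef=np.array([0.4418,-.23182,.12128])
ex=np.array([np.cos(t),np.sin(t),0]);ey=np.array([-np.sin(t),np.cos(t),0])
for z in (.0375+.0738,.1038,.1188):
  for n,q in (("F",(376,256)),("L",(455,211)),("R",(442,295))):
    X=unproj("wrist",q,eef[2]+.0275-.038+ (z-.1113),p)-eef; print(n,round(1000*X@ex,1),round(1000*X@ey,1))
E
```

```text
F 47.3 1.2
L 82.3 24.2
R 82.3 -20.4
F 49.5 -2.4
L 86.2 21.8
R 86.2 -25.0
F 45.1 4.7
L 78.4 26.7
R 78.5 -15.8
```

View pics/w8z.png

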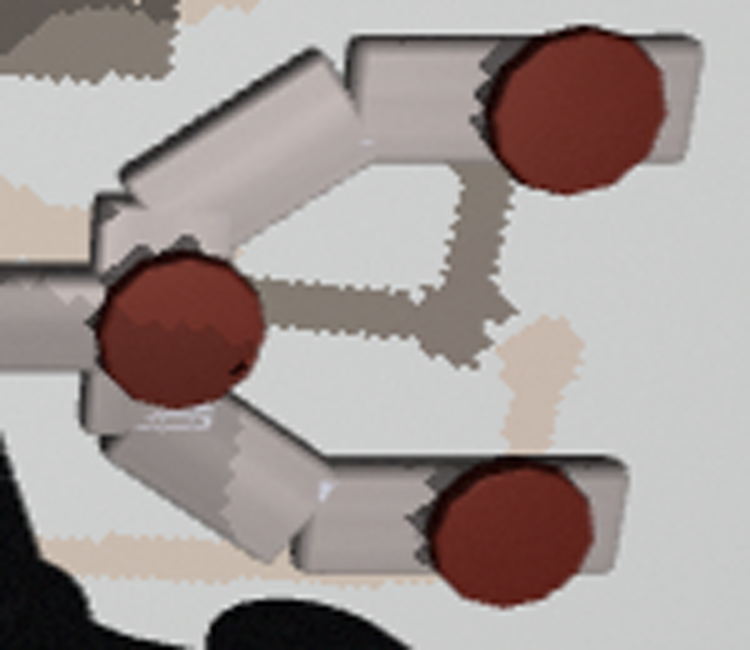

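```bash
cat >> h.py <<'E'
O=O+SYV*(-.0007)+SX*(-.0005)
E
python3 - <<'E'
from h import *
q=down(SY)
e=np.array(read_eef_pos()); movel([e[0],e[1],.18-.0275],None,.2)
movel(P(-.0705,.180,.0005),q,.22)
movel(P(-.0705,.152,.0005),q,.15)
p=snap("wrist","pics/w9.png"); np.save("p9.npy",p,allow_pickle=True)
snap("scene","pics/s9.png");snap("top","pics/t9.png")
print(read_eef_pos(),P(-.0705,.152,.0005),read_time_s())
a=cv2.imread("pics/s9.png")[120:260,190:330];b=cv2.imread("pics/t9.png")[155:275,190:310]
cv2.imwrite("pics/st9.png",np.hstack([cv2.resize(a,(400,400),interpolation=2),cv2.resize(b,(400,400),interpolation=2)]))
E
```

```text
[0.42803126 0.12757046 0.12527596] [0.42726699 0.12758878 0.1245    ] 29.0167
```

View pics/w9.png

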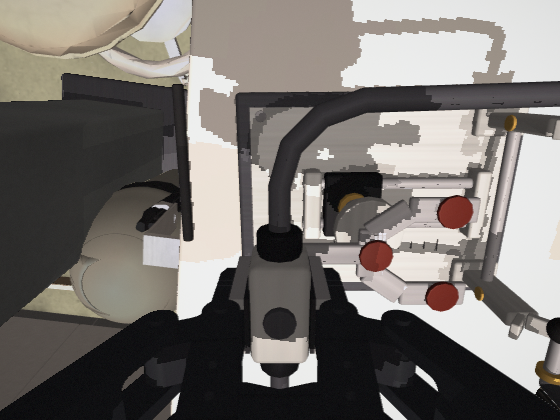

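View pics/st9.png

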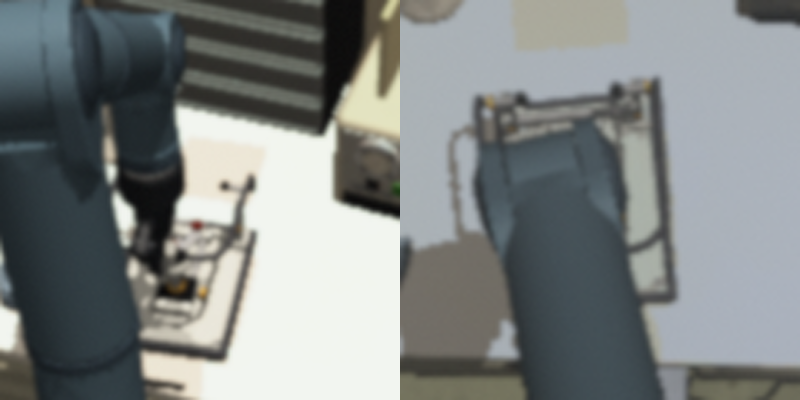

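```bash
python3 - <<'E'
from h import *
p=np.load("p9.npy",allow_pickle=True).item()
e=np.array([.42803,.12757,.12528]); g=e+[0,0,.0275]
for dz in (-.003,0,.003):
  W=lambda bx,by,bz:g+SX*(bx+.070+.0005)+SYV*(by-.0005)+[0,0,bz-.045+dz]
  print(dz,"oliveR tip",proj("wrist",W(.08,-.05,.007),p),"olive mid",proj("wrist",W(.08,-.054,.007),p),"collarR",proj("wrist",W(.08,-.068,.007),p),"padF",proj("wrist",W(-.022,0,.007),p),"padL",proj("wrist",W(.014,.023,.007),p))
N=lambda sx,sy,z:O+SX*sx+SYV*sy+[0,0,z]
for s in ((.0685,-.054),(.0685,-.064),(.0915,-.054),(.0915,-.064)): print(s,proj("wrist",N(*s,.095),p))
print("disc",proj("wrist",N(-.02,0,.082),p))
a=cv2.imread("pics/w9.png")[260:400,420:560]; cv2.imwrite("pics/w9z.png",cv2.resize(a,None,fx=4,fy=4,interpolation=2))
a=cv2.imread("pics/w9.png")[80:320,300:560]; cv2.imwrite("pics/w9y.png",cv2.resize(a,None,fx=2.5,fy=2.5,interpolation=2))
E
```

```text
-0.003 oliveR tip [566.28136793 341.26764415] olive mid [564.48385453 347.53108251] collarR [558.36754934 368.84335774] padF [382.63069047 255.88221606] padL [463.24889645 211.31761757]
0 oliveR tip [570.65446948 345.05435872] olive mid [568.80161763 351.38860493] collarR [562.49969371 372.93265761] padF [384.33248877 258.57800453] padL [466.41813896 213.35707103]
0.003 oliveR tip [575.16329129 348.95859489] olive mid [573.25251086 355.36506683] collarR [566.7564056  377.14523343] padF [386.09172931 261.36478623] padL [469.69899087 215.46834677]
(0.0685, -0.054) [521.43826802 327.75133285]
(0.0685, -0.064) [517.99506511 342.18815625]
(0.0915, -0.054) [561.12022035 327.73193817]
(0.0915, -0.064) [557.10582951 342.17303286]
disc [370.53272378 233.03025678]
```

View pics/w9z.png

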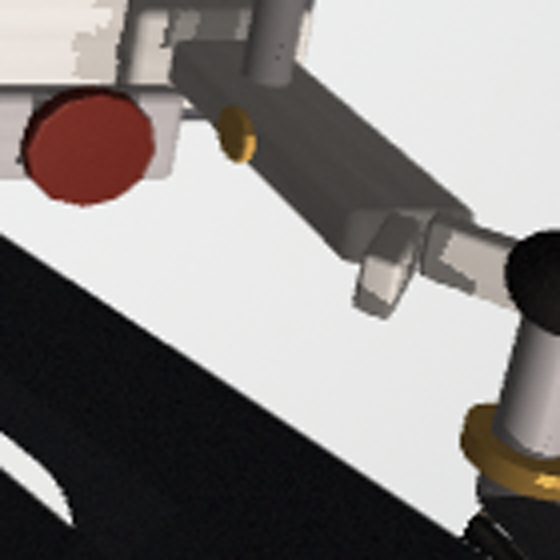

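View pics/w9y.png

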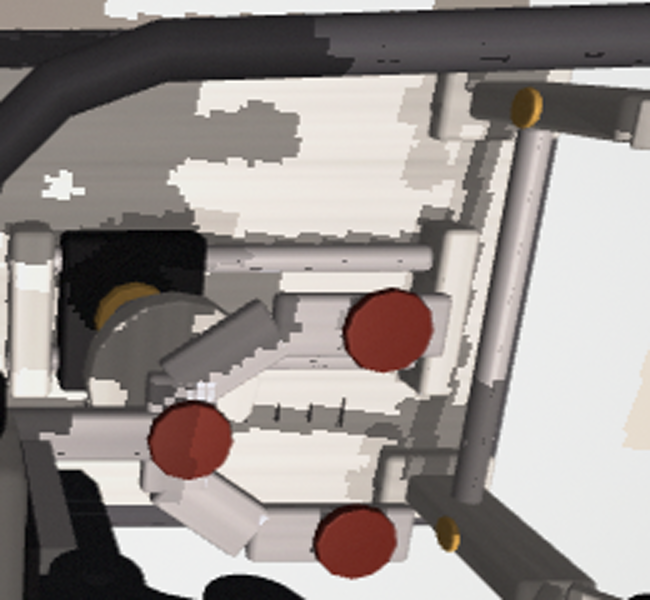

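```bash
python3 - <<'E'
from h import *
p=np.load("p9.npy",allow_pickle=True).item();K=np.array(p["K"]);T=np.array(p["camera_from_world"])
zy=lambda u,v:(300+u/2.5,80+v/2.5)
img=np.array([zy(190,440),zy(389,330),zy(356,541),(551.5,371)],float)
obj=np.array([[-22,0,7],[14,23,7],[14,-23,7],[80,-67,7]],float)/1000
print(img)
ok,rv,tv=cv2.solvePnP(obj,img,K,None,flags=cv2.SOLVEPNP_ITERATIVE)
print("reproj",cv2.projectPoints(obj,rv,tv,K,None)[0].reshape(-1,2)-img)
Rc=cv2.Rodrigues(rv)[0]; Rw=T[:3,:3].T@Rc; tw=T[:3,:3].T@(tv.ravel()-T[:3,3])
S=np.c_[SX,SYV,[0,0,1]]; Rs=S.T@Rw; ts=S.T@(tw-O)
print("bow in stand mm",np.round(ts*1000,1),"euler",np.round(R.from_matrix(Rs).as_euler("xyz",degrees=True),2))
for n,b in (("earL",(.08,.059,.007)),("earR",(.08,-.059,.007)),("grip",(-.07,0,.046))): print(n,np.round(1000*(Rs@b+ts),1))
# tool pos from cam pose
c=-T[:3,:3].T@T[:3,3]; M=R.from_quat(down(SY)).as_matrix(); e=c-M@[.07696,-.0005,-.1478]; print("eef from cam in stand",S.T@(e-O))
E
```

```text
[[376.  256. ]
 [455.6 212. ]
 [442.4 296.4]
 [551.5 371. ]]
reproj [[ 0.15995666 -0.77276394]
 [-0.08424344  0.11381614]
 [-0.20528911  1.0247558 ]
 [ 0.1387043  -0.36980709]]
bow in stand mm [ -1.7  -1.4 102.5] euler [-1.43 -0.45 -0.79]
earL [ 79.1  56.7 108.7]
earR [ 77.4 -61.3 111.6]
grip [-72.    0.7 147.9]
eef from cam in stand [-0.07098031 -0.00095684  0.12375238]
```

```bash
python3 - <<'E'
from h import *
q=down(SY+np.radians(.5))
movel(P(-.0695,.138,.0013),q,.1)
f0=np.array(read_ft_force()); t0=np.array(read_ft_torque()); print(f0,read_eef_pos())
snap("wrist","pics/w10.png"); snap("top","pics/t10.png"); snap("scene","pics/s10.png")
for z in (.135,.133,.131,.129,.127,.125):
    movel(P(-.0695,z,.0013),q,.05); f=np.array(read_ft_force())-f0; print(z,np.round(f,1),np.round(np.array(read_ft_torque())-t0,2),np.round(read_eef_pos()[2],4))
    if f[2]>3: break
snap("wrist","pics/w11.png"); snap("top","pics/t11.png"); snap("scene","pics/s11.png")
print(read_time_s())
a=cv2.imread("pics/s11.png")[120:260,190:330];b=cv2.imread("pics/t11.png")[155:275,190:310]
cv2.imwrite("pics/st11.png",np.hstack([cv2.resize(a,(400,400),interpolation=2),cv2.resize(b,(400,400),interpolation=2)]))
E
```

```text
[ 0.35697573 -0.17598989 -1.80827048] [0.42776091 0.12839527 0.11043374]
0.135 [-0.3  0.4  0.1] [ 0.04  0.05 -0.02] 0.1074
0.133 [-0.7 -0.1  0.2] [ 0.08  0.05 -0.01] 0.1053
0.131 [0.2 0.4 0.4] [ 0.09  0.03 -0.03] 0.1033
0.129 [-0.3  0.2  0.9] [ 0.09  0.11 -0.  ] 0.1013
0.127 [-4.1 -0.4  7.7] [-0.17  0.11 -0.16] 0.1003
30.8583
```

View pics/w11.png

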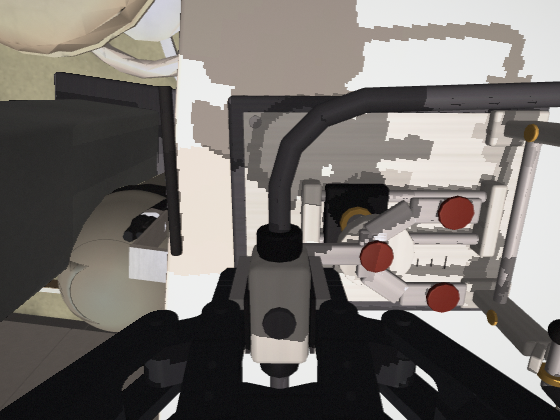

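View pics/st11.png

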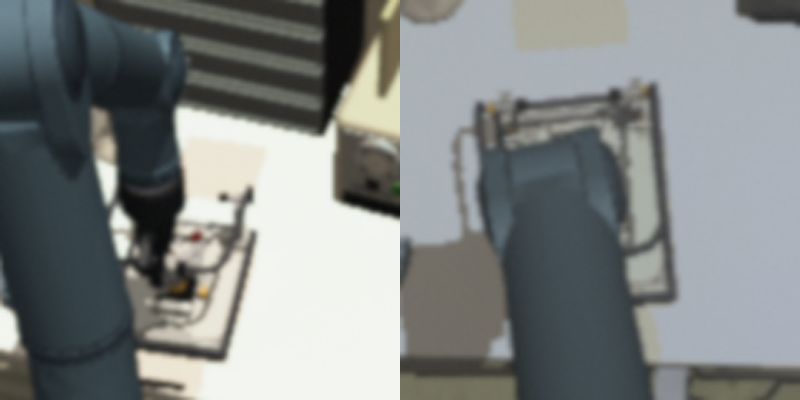

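```bash
python3 - <<'E'
import cv2,numpy as np
a=cv2.imread("pics/w11.png")[280:420,420:560]; a=cv2.resize(a,(560,560),interpolation=2)
cv2.imwrite("pics/w11z.png",a)
b=cv2.imread("pics/t11.png")[170:215,205:275];cv2.imwrite("pics/t11z.png",cv2.resize(b,None,fx=11,fy=11,interpolation=2))
E
```

```text
(no output)
```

View pics/w11z.png

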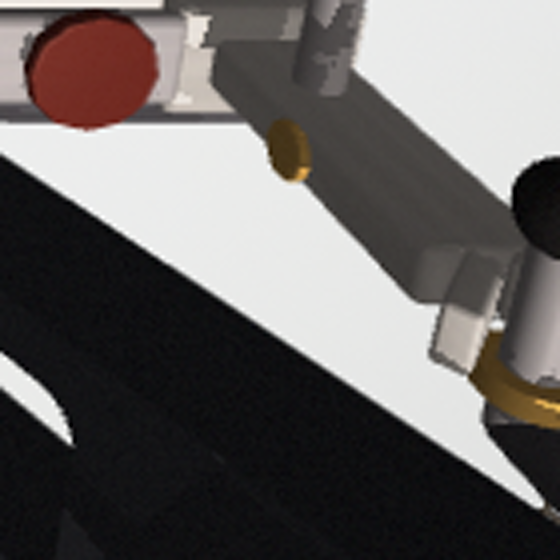

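View pics/t11z.png

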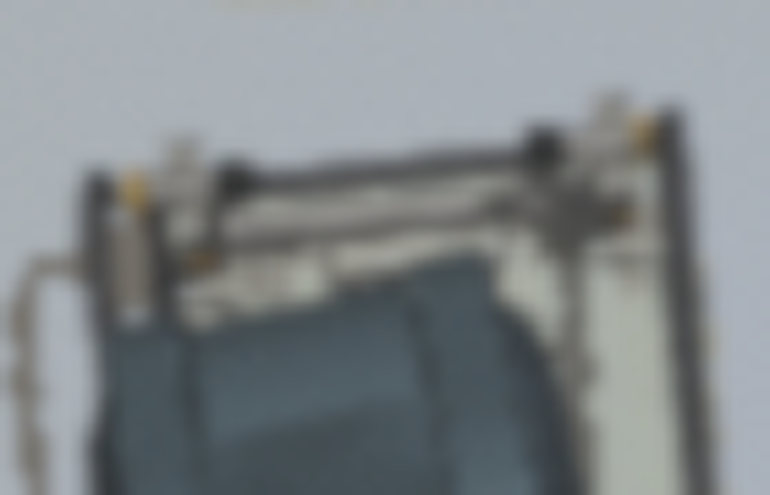

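```bash
python3 - <<'E'
from h import *
q=down(SY+np.radians(.5))
movel(P(-.0695,.1285,.0013),q,.05)
move_gripper(.045); print(read_ft_force(),read_eef_pos())
movel(P(-.0695,.19,.0013),q,.2)
q2=down(SY+np.pi/2)
move_ptp(P(-.03,.25,0),q2)
p=snap("wrist","pics/w12.png"); np.save("p12.npy",p,allow_pickle=True)
snap("scene","pics/s12.png"); snap("top","pics/t12.png")
print(read_time_s())
E
```

```text
[ 0.89552731  0.3646165  -0.72982276] [0.42837024 0.12858106 0.10107664]
33.4833
```

View pics/w12.png

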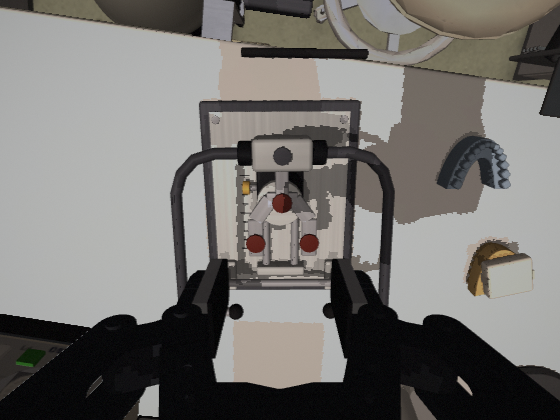

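```bash
python3 - <<'E'
from h import *
a=cv2.imread("pics/w12.png")[120:330,160:410]; cv2.imwrite("pics/w12z.png",cv2.resize(a,None,fx=3,fy=3,interpolation=2))
p=np.load("p_cast.npy",allow_pickle=True).item()
C=[unproj("wrist",(260+u/8,195+v/8),.042,p) for u,v in ((112,265),(408,155),(508,400),(212,507))]
C=np.array(C); print(C.mean(0)); 
for i in range(4):
    d=C[(i+1)%4]-C[i]; print(np.linalg.norm(d),np.degrees(np.arctan2(d[1],d[0])))
E
python3 - <<'E'
import cv2
a=cv2.imread("pics/s12.png")[150:250,210:330];b=cv2.imread("pics/t12.png")[170:260,200:290]
import numpy as np
cv2.imwrite("pics/st12.png",np.hstack([cv2.resize(a,(480,400),interpolation=2),cv2.resize(b,(320,320),interpolation=2)[:, :].copy() if 0 else cv2.resize(b,(320,400),interpolation=2)]))
E
```

```text
[0.53774402 0.38215999 0.042     ]
0.04197077397975354 111.69209905788931
0.03785858363630552 22.53243742474331
0.042988990348218396 -68.23121287294354
0.03791487713274671 -159.00749634125904
```

View pics/w12z.png

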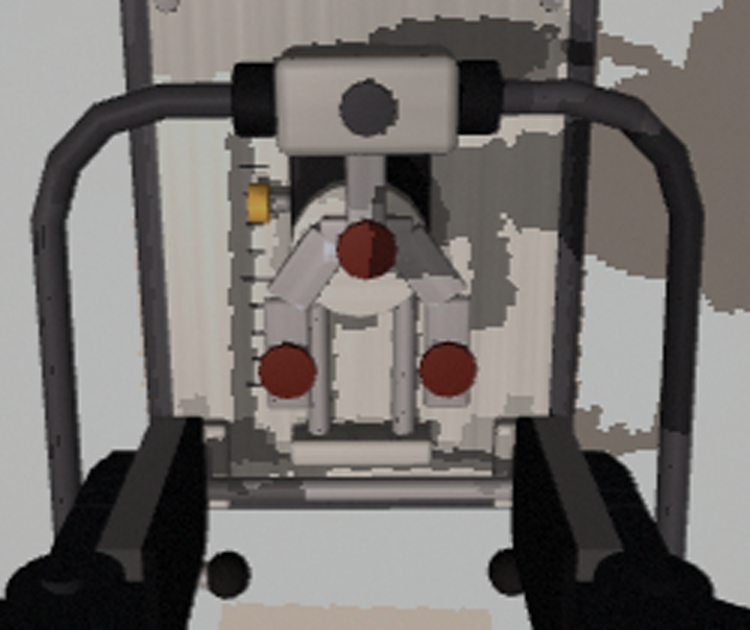

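View pics/st12.png

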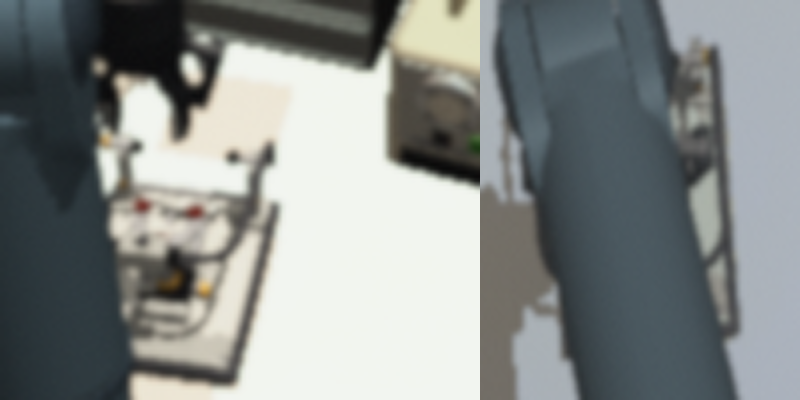

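```bash
python3 - <<'E'
from h import *
p=np.load("p12.npy",allow_pickle=True).item(); z=lambda u,v:(160+u/3,120+v/3)
D={}
for n,q,h in (("F",z(367,249),.089),("R",z(288,371),.089),("L",z(448,370),.089),("blk",z(368,105),.141),("oR",z(229,575),.089),("oL",z(508,573),.089)):
    X=unproj("wrist",q,h,p); D[n]=X; d=X-O; print(n,np.round(1000*d@SX,1),np.round(1000*d@SYV,1))
m=(D["L"]+D["R"])/2; d=m-D["F"]; y=D["L"]-D["R"]
print(np.linalg.norm(d),np.degrees(np.arctan2(d[1],d[0])),np.linalg.norm(y),np.degrees(np.arctan2(-y[0],y[1])))
s=(D["F"]+d*22/36+m-d*14/36)/2; print("seat",s,"stand",1000*(s-O)@SX,1000*(s-O)@SYV)
# cast in w12: top corners approx later
E
```

```text
F -22.8 1.7
R 13.4 -20.7
L 13.1 24.7
blk -70.7 1.5
oR 80.3 -39.9
oL 79.6 44.5
0.036033273252343616 8.228901346448152 0.045417405456099534 8.062348024979746
seat [0.49621114 0.1382986  0.089     ] stand -0.7425352101079719 1.8756856206913692
```

```bash
python3 - <<'E'
from h import *
t=np.radians(21.7); q=down(t+np.pi/2); G=np.array([.5377,.3822,0])
e=np.array(read_eef_pos())
move_ptp(G+[0,0,.14]+OFF,q)
move_gripper(.07,30)
p=snap("wrist","pics/w13.png"); np.save("p13.npy",p,allow_pickle=True)
print(read_eef_pos(),read_time_s())
a=cv2.imread("pics/w13.png"); cv2.imwrite("pics/w13z.png",cv2.resize(a[200:420,180:380],None,fx=3,fy=2.7,interpolation=2))
E
```

```text
[0.53795713 0.38185528 0.11308763] 34.9917
```

View pics/w13z.png

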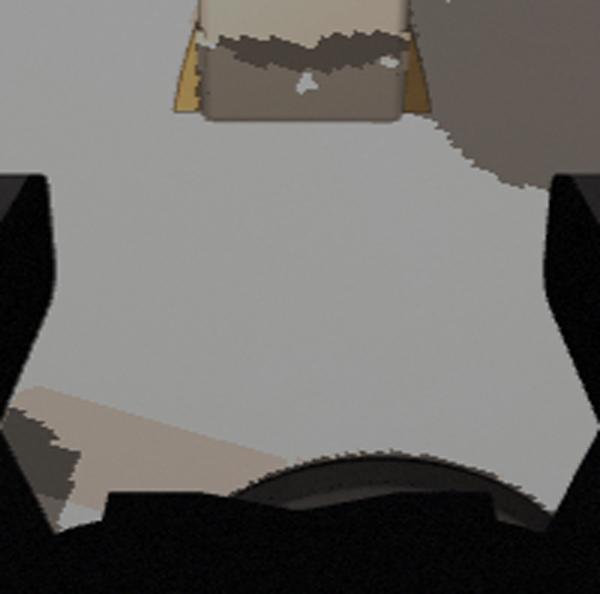

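View pics/w13.png

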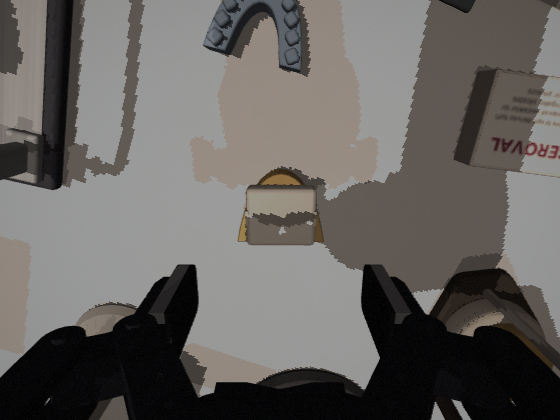

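```bash
python3 - <<'E'
from h import *
p=np.load("p13.npy",allow_pickle=True).item()
C=np.array([unproj("wrist",q,.042,p) for q in ((246.5,184.5),(316.5,184.5),(317,244.5),(247,244.5))]); print(C.mean(0),np.linalg.norm(C[1]-C[0]),np.linalg.norm(C[2]-C[1]))
t=np.radians(21.7);q=down(t+np.pi/2); m=C.mean(0)
G=np.array([m[0],m[1],0])
movel(G+[0,0,.075]+OFF,q,.2)
for z in (.055,.050,.047):
    movel(G+[0,0,z]+OFF,q,.1); f=read_ft_force(); print(z,np.round(f,1),np.round(read_eef_pos(),4))
    if f[2]>4: break
move_gripper(.03,40); print(read_finger_gap(),read_ft_force())
movel(G+[0,0,.10]+OFF,q,.12)
p=snap("wrist","pics/w14.png");np.save("p14.npy",p,allow_pickle=True)
np.save("G.npy",G)
print(read_finger_gap(),read_ft_force(),read_eef_pos(),read_time_s())
E
```

```text
[0.535628   0.38192765 0.042     ] 0.04419965096149283 0.041148782988122974
0.055 [ 0.2 -0.9  0.4] [0.5352 0.3816 0.027 ]
0.05 [0.4 0.4 0.7] [0.5355 0.3818 0.0224]
0.047 [-0.2  0.1 -1.3] [0.5355 0.3819 0.0193]
0.04498964677864029 [-0.08977341  0.17301272  1.22979637]
0.04513854643395206 [ 0.08299855 -0.26987496 -1.69285852] [0.53472612 0.38151223 0.07164695] 37.3
```

View pics/w14.png

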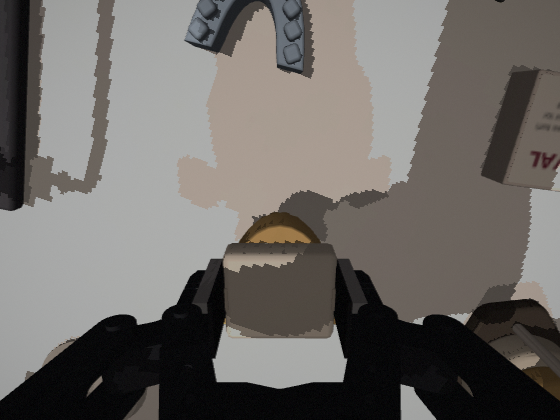

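```bash
python3 - <<'E'
from h import *
p=np.load("p14.npy",allow_pickle=True).item(); T=np.array(p["camera_from_world"])
M=R.from_quat(down(np.radians(111.7))).as_matrix(); c=-T[:3,:3].T@T[:3,3]; e=c-M@[.07696,-.0005,-.1478]
z=e[2]+.0275-.005
for dz in(-.003,0,.003):
  C=np.array([unproj("wrist",q,z+dz,p) for q in ((224,244),(334.5,244),(336,338),(226.5,338))])
  t=np.radians(21.7); d=C.mean(0)-e; print(e,round(1e3*(d@[np.cos(t),np.sin(t),0]),1),round(1e3*(d@[-np.sin(t),np.cos(t),0]),1),np.linalg.norm(C[1]-C[0]),np.linalg.norm(C[2]-C[1]))
a=cv2.imread("pics/w14.png")[200:350,200:360]; cv2.imwrite("pics/w14z.png",cv2.resize(a,None,fx=4,fy=4,interpolation=2))
E
```

```text
[0.53490157 0.38195802 0.07242875] 0.5 -0.2 0.0430785909239235 0.04353231791389341
[0.53490157 0.38195802 0.07242875] -1.4 -0.2 0.04207129729359019 0.042514414922921566
[0.53490157 0.38195802 0.07242875] -3.2 -0.2 0.04106400366325682 0.04149651193194982
```

View pics/w14z.png

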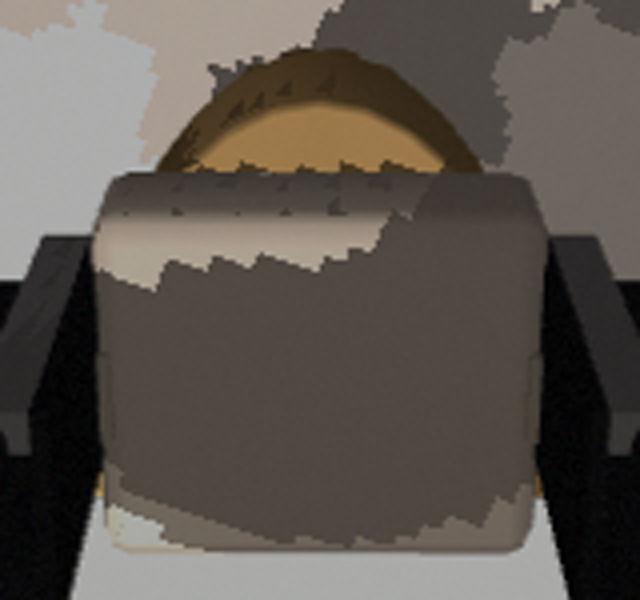

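```bash
python3 - <<'E'
from h import *
p=np.load("p14.npy",allow_pickle=True).item(); T=np.array(p["camera_from_world"])
M=R.from_quat(down(np.radians(111.7))).as_matrix(); c=-T[:3,:3].T@T[:3,3]; e=c-M@[.07696,-.0005,-.1478]
z=e[2]+.0275-.005; s=lambda u,v:(200+u/4,200+v/4)
for dz in(-.009,-.006,-.003,0):
  C=np.array([unproj("wrist",q,z+dz,p) for q in (s(95,215),s(547,215),s(536,552),s(103,552))])
  t=np.radians(21.7); d=C.mean(0)-e; print(round(1e3*(d@[np.cos(t),np.sin(t),0]),1),round(1e3*(d@[-np.sin(t),np.cos(t),0]),1),np.linalg.norm(C[1]-C[0]),np.linalg.norm(C[2]-C[3]),np.linalg.norm(C[2]-C[1]))
p=np.load("p13.npy",allow_pickle=True).item()
a=cv2.imread("pics/w13.png")[160:260,225:335]; cv2.imwrite("pics/w13y.png",cv2.resize(cv2.convertScaleAbs(a,alpha=1.5),None,fx=6,fy=6,interpolation=2))
E
```

```text
6.3 -0.3 0.046526939034032176 0.04831678719933195 0.04113882841741859
4.4 -0.3 0.045487617983383674 0.0472374844324072 0.04021986724651579
2.5 -0.3 0.04444829693273508 0.046158181665482446 0.03930090607561282
0.7 -0.3 0.043408975882086594 0.04507887889855762 0.03838194490471
```

View pics/w13y.png

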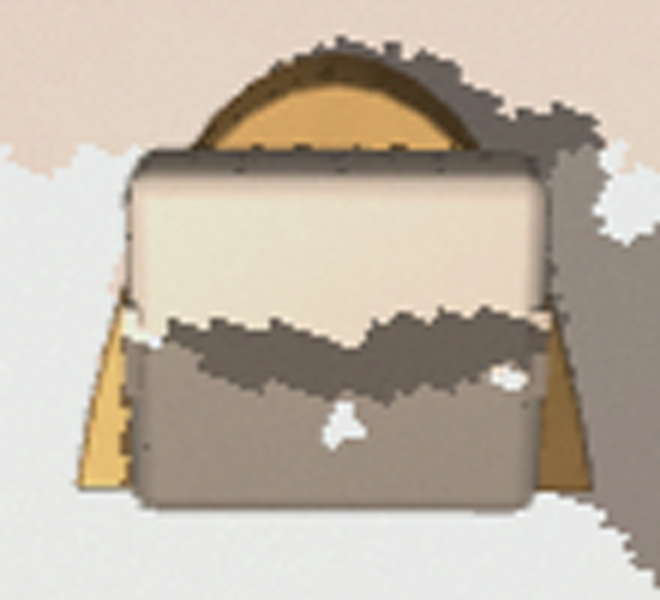

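```bash
python3 - <<'E'
from h import *
t=np.radians(8.1);q=down(t+np.pi/2); ex=np.array([np.cos(t),np.sin(t),0]);ey=np.array([-np.sin(t),np.cos(t),0])
Q=np.array([.49621,.1383,0])+ey*.0003
e=np.array(read_eef_pos()); 
movel([e[0],e[1],.215-.0275],None,.25)
movel(Q+[0,0,.215]+OFF,q,.22)
movel(Q+[0,0,.150]+OFF,q,.15); pause(.2)
p=snap("wrist","pics/w15.png");np.save("p15.npy",p,allow_pickle=True)
snap("scene","pics/s15.png")
print(read_eef_pos(),Q,read_ft_force(),read_time_s())
a=cv2.imread("pics/w15.png")[60:360,140:420]; cv2.imwrite("pics/w15z.png",cv2.resize(a,None,fx=2,fy=2,interpolation=2))
a=cv2.imread("pics/s15.png")[150:250,210:310]; cv2.imwrite("pics/s15z.png",cv2.resize(a,None,fx=6,fy=6,interpolation=2))
E
```

```text
[0.49695296 0.13895302 0.12347828] [0.49616773 0.13859701 0.        ] [-0.22705299  0.47189548 -1.06932474] 40.0583
```

View pics/w15z.png

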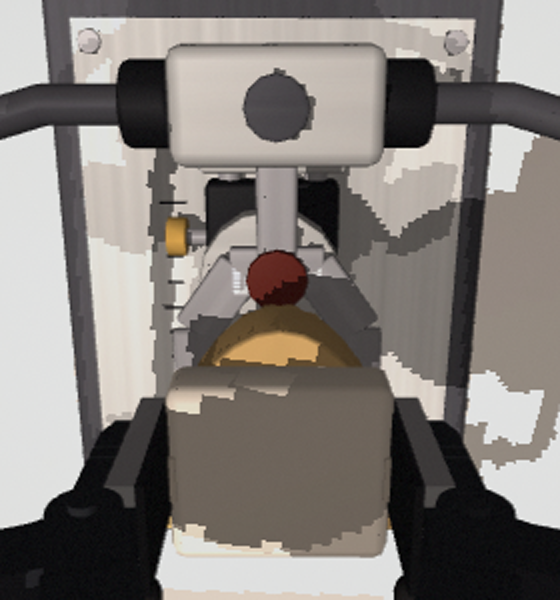

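View pics/s15z.png

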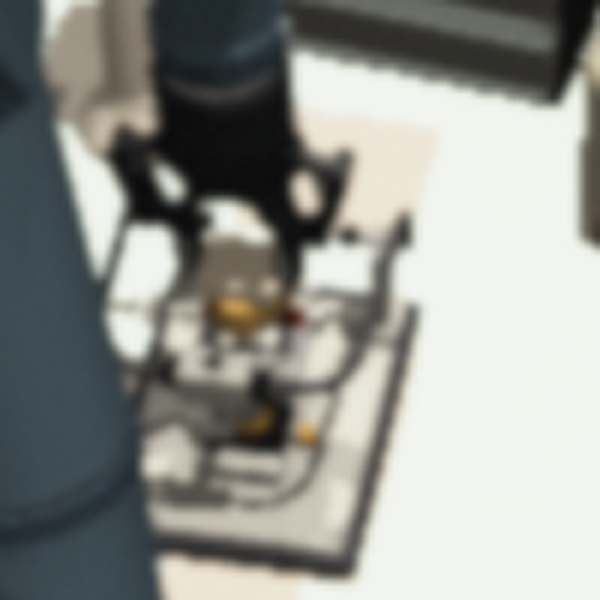

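```bash
python3 - <<'E'
from h import *
t=np.radians(8.1);q=down(t+np.pi/2); ex=np.array([np.cos(t),np.sin(t),0]);ey=np.array([-np.sin(t),np.cos(t),0])
Q=np.array([.49621,.1383,0])-ey*.0007-ex*.0006
movel(Q+[0,0,.142]+OFF,q,.08); pause(.1); f0=np.array(read_ft_force())
for z in (.140,.1385,.137,.1355,.134,.1325,.131,.1295):
    movel(Q+[0,0,z]+OFF,q,.04); f=np.array(read_ft_force())-f0; print(z,np.round(f,1),np.round(read_eef_pos(),4))
    if f[2]>2.5: break
p=snap("wrist","pics/w16.png")
print(read_time_s())
a=cv2.imread("pics/w16.png")[60:360,140:420]; cv2.imwrite("pics/w16z.png",cv2.resize(a,None,fx=2,fy=2,interpolation=2))
E
```

```text
0.14 [-0.6  0.7  0.2] [0.4956 0.1375 0.1124]
0.1385 [ 0.9  0.8 -0.9] [0.4956 0.1375 0.1109]
0.137 [-0.3  0.8 -0.1] [0.4956 0.1375 0.1094]
0.1355 [-2.8 -0.   6.4] [0.4959 0.1376 0.1088]
41.4583
```

View pics/w16z.png

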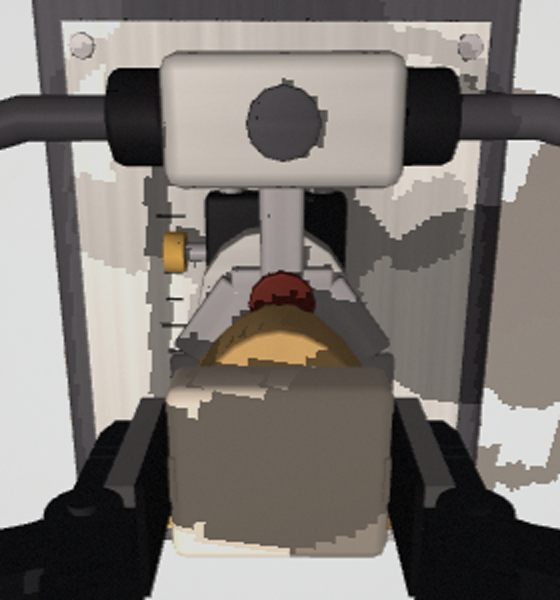

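```bash
python3 - <<'E'
from h import *
p=camera_params("wrist"); s=lambda u,v:(140+u/2,60+v/2)
for n,q,z in (("padfront",s(282,272),.089),("padL",s(250,295),.089),("padR",s(314,295),.089),("blk",s(284,121),.141),("blk front",s(284,50),.141),("blk back",s(284,186),.141),("plF",s(279,387),.131),("plB",s(279,556),.131),("plL",s(168,470),.131),("plR",s(392,470),.131),("archtop",s(281,305),.116),("archtop0",s(281,305),.089)):
    d=unproj("wrist",q,z,p)-O; print(n,np.round(1000*d@SX,1),np.round(1000*d@SYV,1))
E
```

```text
padfront -30.8 1.4
padL -24.9 -6.5
padR -25.0 9.3
blk -70.3 1.2
blk front -80.9 1.1
blk back -60.1 1.2
plF -19.7 0.7
plB 18.9 1.0
plL -1.4 -21.4
plR -1.7 23.4
archtop -31.4 1.0
archtop0 -22.4 1.2
```

```bash
python3 - <<'E'
from h import *
t=np.radians(8.1);q=down(t+np.pi/2)
e=np.array(read_eef_pos())
move_gripper(.06); pause(.2)
c=np.array(read_eef_pos()); print(e,c,read_ft_force(),read_finger_gap())
movel([c[0],c[1],c[2]+.10],None,.2)
a=c+[-.06*np.cos(t),-.06*np.sin(t),.14]
movel(a,None,.2)
p=snap("wrist","pics/w17.png");np.save("p17.npy",p,allow_pickle=True)
print(read_time_s())
im=cv2.imread("pics/w17.png"); cv2.imwrite("pics/w17z.png",cv2.resize(im[100:360,140:420],None,fx=2.3,fy=2.3,interpolation=2))
E
```

```text
[0.49595504 0.13758524 0.10881836] [0.49568767 0.13750808 0.10788143] [ 0.30342961  0.58367793 -0.02613966] 0.0599704291384137
43.1667
```

View pics/w17z.png

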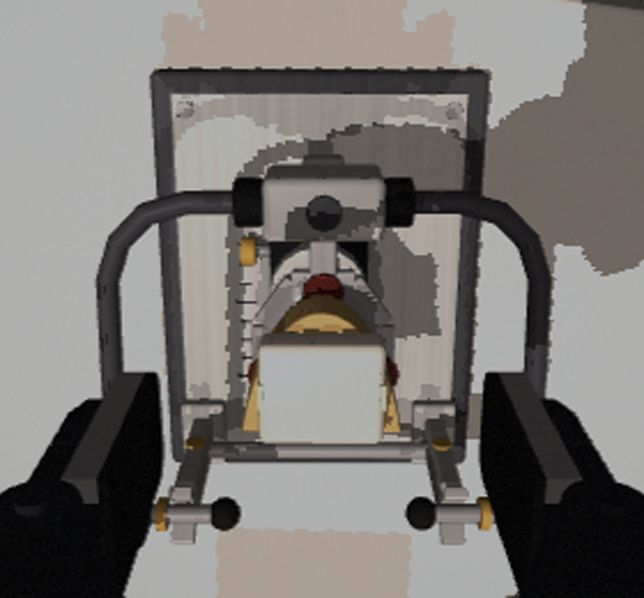

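```bash
python3 - <<'E'
from h import *
p=np.load("p17.npy",allow_pickle=True).item(); s=lambda u,v:(140+u/2.3,100+v/2.3)
for n,q,z in (("knob",s(247,250),.03),("padfront",s(323,274),.089),("padRrear",s(252,372),.089),("padLrear",s(394,372),.089),("plF",s(322,347),.131),("plB",s(322,441),.131),("plBL",s(259,441),.131),("plBR",s(384,441),.131),("rodR",s(185,514),.093),("rodL",s(455,515),.093)):
    d=unproj("wrist",q,z,p)-O; print(n,np.round(1000*d@SX,1),np.round(1000*d@SYV,1))
p=np.load("p5.npy",allow_pickle=True).item(); d=unproj("wrist",(170+238/3.5,50+402/3.5),.03,p)-O; print("knob home ref",1000*d@SX)
E
```

```text
knob -21.5 -33.8
padfront -30.8 1.5
padRrear 12.1 -27.3
padLrear 11.6 30.9
plF -18.5 1.1
plB 18.8 1.4
plBL 19.0 -21.5
plBR 18.7 24.0
rodR 77.6 -56.9
rodL 77.2 59.1
knob home ref -21.067200211691993
```

```bash
python3 - <<'E'
from h import *
snap("top","pics/t18.png"); snap("scene","pics/s18.png")
print(read_time_s(),read_ft_force()); sign_off()
E
```

```text
43.2667 [0.12420683 0.21077651 0.01808671]
the job is handed in; nothing more can be done
```

View pics/s18.png

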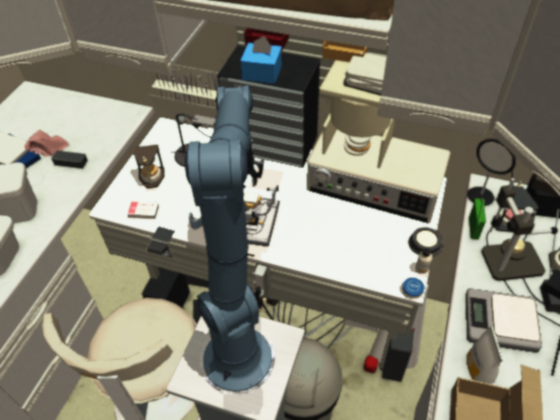

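The job is done and was handed in at 43.3 s. The fork support is home against its front stop, the facebow is seated in the stand, and the yellow cast is on the bite fork with its front teeth toward the clamp block.

**Last checks**
- **Facebow:** in the last close-up each ear rod lies in its V notch, with the pillar between collar and olive. The pads' spacing in the picture was 36.0 by 45.4 mm against a true 36 by 46 mm, so the fork is level. The bow sits about 1–2 mm to the left, within the 4 mm of side play.
- **Cast:** it is centred sideways to within about 0.5 mm and looks square on the pads. Its front-to-back position is less sure. The plinth edges read about 1.5 mm too far forward, while an estimate from the front teeth just before release read about 2 mm too far back.
- **Support:** its knob is at the same place as when the carriage hit the stop, to about 0.5 mm.
- **Bench:** the last scene picture shows the wax box, bottle and grease tin where they were. The arm hides the blue cast there, but I saw it undisturbed in the last pictures it appeared in, and nothing was moved near it afterwards. The gripper is clear, with about 0 N on the wrist.

**What went wrong along the way**
- **Fingertip reach:** the fingertips sit about 27 mm farther back than stated. My first pinch and one push therefore passed over the support disc. I found this by touching the disc from above (about 12 N) and corrected every later height for it.

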